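Soap out of the mould: lean the boards, stand the bars

TASK

The soap has just come out of its mould: lean every mould board to dry against the rod of the drying rail, each standing on its short end on the rail's base plate at a clear slant, and stand every bar of soap upright on its short end on the curing plank. Leave air between them, so that no bar touches another bar and no board touches another board, and leave the beaker and the balm jar where they are.

Things in the scene. Friction and masses are not known exactly. Their poses are not given: they have to be found in the camera images.
- rail: Drying rail, wooden, fixed. Base plate 125 x 340 mm, 8 mm thick, on the table; over it a level rod along y, 16 mm diameter, its centre 110 mm above the table, 292 mm free between two posts (30 x 24, 130 mm tall). Origin: on the table under the rod's middle. x points level, away from the robot; z up. Plate spans x -75 to +50 mm. Boards stand on the plate on the rod's -x (robot) side.
- plank: Curing plank, dark wood, fixed, flat on the table, beside the rail (either side): 120 (x) x 370 (y) x 18 mm thick. Origin: centre of its underside; z up.
- bar1: Bar of soap, cream, plain block 95 (x) x 54 (y) x 30 (z) mm, about 0.17 kg; starts lying flat on the table. Origin: its centre; x along its length, z through its thickness. There are 3 or 4 bars; one that is absent reads None from the start.
- bar2: Bar of soap, cream, plain block 95 (x) x 54 (y) x 30 (z) mm, about 0.17 kg; starts lying flat on the table. Origin: its centre; x along its length, z through its thickness. There are 3 or 4 bars; one that is absent reads None from the start.
- bar3: Bar of soap, cream, plain block 95 (x) x 54 (y) x 30 (z) mm, about 0.17 kg; starts lying flat on the table. Origin: its centre; x along its length, z through its thickness. There are 3 or 4 bars; one that is absent reads None from the start.
- bar4: Bar of soap, cream, plain block 95 (x) x 54 (y) x 30 (z) mm, about 0.17 kg; starts lying flat on the table. Origin: its centre; x along its length, z through its thickness. There are 3 or 4 bars; one that is absent reads None from the start.
- board1: Mould board, plain plywood, 160 (x) x 64 (y) x 14 (z) mm, about 0.11 kg; starts lying flat on the table. Origin: its centre; x along its length, z through its thickness.
- board2: Mould board, plain plywood, 160 (x) x 64 (y) x 14 (z) mm, about 0.11 kg; starts lying flat on the table. Origin: its centre; x along its length, z through its thickness.
- board3: Mould board, plain plywood, 160 (x) x 64 (y) x 14 (z) mm, about 0.11 kg; starts lying flat on the table. Origin: its centre; x along its length, z through its thickness.
- beaker: Open glass beaker, 70 mm diameter, 85 mm tall, bystander at the left edge of the work. Origin: centre of its underside.
- balm: Amber balm jar, 64 mm diameter, 60 mm tall, bystander at the right edge of the work. Origin: centre of its underside.
Things that resemble listed ones, but are neither listed nor needed, are in the scene too. Leave any blue or green look-alike of the board2 alone.

How it is judged (in metres and radians):
At the end, for the whole second after the job is handed in: Every bar stands on its short end on the plank (within 0.10 rad of upright). Every board stands on its short end on the base plate, on the robot's side of the rod, resting on the rod, sloping 55 to 83 degrees from level. No bar touches a bar, no board a board; all at rest (angle between the x axis of each of bar1, bar2, bar3, bar4 and the z axis of plank, either way round below 0.1 rad and x of bar1 in the frame of plank between -0.055 and 0.055 m and y of bar1 in the frame of plank between -0.18 and 0.18 m and z of bar1 in the frame of plank between 0.058 and 0.073 m and linear speed of each of bar1, bar2, bar3, bar4, board1, board2, board3 below 0.01 m/s and x of bar2 in the frame of plank between -0.055 and 0.055 m and y of bar2 in the frame of plank between -0.18 and 0.18 m and z of bar2 in the frame of plank between 0.058 and 0.073 m and x of bar3 in the frame of plank between -0.055 and 0.055 m and y of bar3 in the frame of plank between -0.18 and 0.18 m and z of bar3 in the frame of plank between 0.058 and 0.073 m and x of bar4 in the frame of plank between -0.055 and 0.055 m and y of bar4 in the frame of plank between -0.18 and 0.18 m and z of bar4 in the frame of plank between 0.058 and 0.073 m and angle between the z axis of board1 and the z axis of rail, either way round between 0.96 and 1.45 rad and angle between the x axis of each of board1, board2, board3 and the z axis of rail, either way round below 0.62 rad and contact force between each of board1, board2, board3 and rail above 0.05 N and x of board1 in the frame of rail between -0.075 and -0.005 m and y of board1 in the frame of rail between -0.145 and 0.145 m and z of board1 in the frame of rail between 0.062 and 0.096 m and angle between the z axis of board2 and the z axis of rail, either way round between 0.96 and 1.45 rad and x of board2 in the frame of rail between -0.075 and -0.005 m and y of board2 in the frame of rail between -0.145 and 0.145 m and z of board2 in the frame of rail between 0.062 and 0.096 m and angle between the z axis of board3 and the z axis of rail, either way round between 0.96 and 1.45 rad and x of board3 in the frame of rail between -0.075 and -0.005 m and y of board3 in the frame of rail between -0.145 and 0.145 m and z of board3 in the frame of rail between 0.062 and 0.096 m and contact force between bar1 and bar2 below 0.02 N and contact force between each of bar1, bar2 and bar3 below 0.02 N and contact force between each of bar1, bar2, bar3 and bar4 below 0.02 N and contact force between board1 and board2 below 0.02 N and contact force between each of board1, board2 and board3 below 0.02 N).
It fails at once if the beaker is pushed away (over 5 cm) or knocked over (distance of beaker from where it was at the start of the episode above 0.05 m or angle between beaker's own z axis and vertical above 0.6 rad).
It fails at once if the balm jar is pushed away (over 5 cm) or knocked over (distance of balm from where it was at the start of the episode above 0.05 m or angle between balm's own z axis and vertical above 0.6 rad).
Of bar1, bar2, bar3, bar4 only 3 to 4 are there at a start; the rules pass over those that are not, and their reading is None.
At some moment in a run one of bar1, bar2, bar3, bar4 may be knocked a few centimetres aside while the robot is not near it.
It also fails if it takes over 210 s, if anything falls off the work surface, if the arm or the gripper's body presses on something with over 40 N, if the wrist force passes 120 N, or if a joint passes its speed limit or range.

ROBOT

A 6-joint arm with a two-finger parallel gripper is mounted at the origin on the work surface. World frame = base frame: x ahead of the robot, y to its left, z up, the work surface at z = 0. Lengths are in mm, angles in degrees, forces in N, time in s.
With the tool pointing down it reaches from about 350 to 850 mm from the base axis. Payload 8.1 kg.
Tool frame: the origin (TCP) lies on the centre line of the jaws, within the pads' length; the fingertips stand 14 mm ahead of it and the grasp point (between the pads) lies 5 mm behind it; z points along the fingers, y is the line along which they close (so a half turn about z gives the same grasp; the last joint's range is limited). The gripper opens to 85 mm and grips with 20 to 120 N. Pads are 22 mm wide; open, the fingers measure 114 mm over their backs; the gripper's body (76 mm by 85 mm) begins 54 mm behind the grasp point. The pads swing forward as they close: fully open they stand 13 mm farther back than shut.
Start: joints at [-79.836, 7.471, 85.268, -0, 87.261, -4.893], TCP at [155.892, -579.399, 245.292] pointing down, gripper open.
Joint ranges: [-169.43, 169.43], [-51.17, 129.36], [1.28, 143.12], [-76.62, 256.62], [0, 156.53], [-152.29, 152.29]. Speed limits (degrees/s): [136.94, 136.94, 159.86, 180, 180, 180].

INTERFACE

Orientations are given as [roll, pitch, yaw] about the fixed x, y, z axes, in that order (R = Rz(yaw) Ry(pitch) Rx(roll)).
In Python, from bench import sense, snapshot, camera_info, hand_in gives the robot as it stands. The module is installed in compiled form; this text tells all that it offers.
- The arm moves only by the tool apply_moves, never from a script. Its argument "deltas" is a list of rows, each a list of 7 numbers: the shift along the tool's x, y, z scaled (see below), then the turn, a rotation vector about the tool's x, y, z scaled (see below), then the opening, from 0 (shut) to 1 (fully open). In form: [[dx, dy, dz, ax, ay, az, claw], ...]. A call has 1 to 8 rows; each row shifts and turns the commanded pose from where the row before left it, along the tool's axes as they then stand; what a row does not reach is not made up. The controller multiplies each number of a shift by 0.03 m and each number of a turn by 0.08 rad. A row lasts 1/8 s, in which the tool goes at most 62.5 mm and 10.7 degrees, less where a joint would pass 70% of its speed; a pose out of reach is approached as far as the arm can. A call with a number of a shift or a turn outside -1 to 1 is refused whole. A call with a gripper value outside its range is refused whole. The fingers move at their own pace and stop on an object; "grip_force" is the grip in N (left out, the last holds). Time passes only in rows, so rows that do not move let the fingers close. It gives the time, the measured TCP pose, the force, the opening and the grip force at its end, in the units of the state.
- sense(): the state, without advancing time (a new reading comes with each control period).
- snapshot(name): name is "side" or "top"; returns the picture (400x640x3 uint8, red, green, blue); there is no depth.
- camera_info(name): a dict with "vertical_fov" (degrees; the focal length in pixels is half the picture's height over the tangent of half this angle, whatever the lens; pixels are square), "cx", "cy" (the principal point, pixels), "origin" and "rotation" of the camera in the world. Camera axes: x right, y up, looking along -z (the intrinsics and any distortion apply to the point x, -y, -z); pixel columns grow to the right and rows downward; lengths in mm; the calibration is good to about 2 mm. A picture is of the moment at which its call begins. camera_info takes no time and is no camera call.
- hand_in(): hands the job in; it is judged then, once.
The state is a dict: "time": time; "joint_pos": joint angles; "qd": joint speeds; "joint_efforts": joint torques, N m; "tool_pos": TCP position; "tcp_rot": TCP orientation; "ft_force": force on the tool from outside, world axes, zero at the start; "wrist_torque": the same for the moment, N m; "finger_gap": finger opening in mm; "grip_force": force on a finger pad.
Only numpy, scipy, OpenCV 4.12 (cv2) and the standard library are available. Lean on these libraries where they do the work, as an engineer would, in place of code of your own. Each camera call takes 0.05 s, during which the arm holds its last target. There are 200 camera calls.

## Working session

There is one attempt and no reset: what is moved stays moved. The work goes in short steps, Python scripts to look and compute and a tool call to move; the robot and the scene stay as the last step left them, time stands still between calls to the robot, and variables do not carry over. Pictures are saved under pics/ and viewed, at most 14 in all, crops included, and the job is handed in when it is done.

Besides the shell and the picture viewer there is one more tool, called after ">>>" as a command line: name --pt "numbers of a row" for each row, then --argument value for the rest. apply_moves: Moves the arm, as the interface text tells. Its arguments: {"type":"object","properties":{"deltas":{"type":"array"},"grip_force":{"type":"number"}},"required":["deltas"]}

```bash
mkdir -p pics
python3 - <<'E'
from bench import *
import cv2
for n in("top","side"):
    cv2.imwrite(f"pics/{n}0.png",snapshot(n)[...,::-1]); print(n,camera_info(n))
print(sense())
E
```

```text
top {'vertical_fov': 43.652585836039385, 'cx': 318.3667317846981, 'cy': 201.012846565077, 'origin': array([ 266.37549309,   -4.79618708, 1648.76268824]), 'rotation': array([  4.87265583,   0.30450036, -88.47165642])}
side {'vertical_fov': 50.162107660686665, 'cx': 321.23387314618714, 'cy': 198.36465114110143, 'origin': array([-158.07632399,  741.84656695, 1080.79076171]), 'rotation': array([  42.20873765,   -0.68258867, -142.54227927])}
{'time': 0.1, 'joint_pos': array([-7.98379892e+01,  7.51035567e+00,  8.53215183e+01, -3.37995438e-04,
        8.72618293e+01, -4.89371961e+00]), 'qd': array([-0.0067169 ,  0.01619318, -0.18714762,  0.12439865,  0.09123591,
       -0.16087997]), 'joint_efforts': array([ 1.20694909e-03, -5.70948386e+01, -5.01945090e+01, -1.75000619e-04,
        8.14379862e-03,  2.65593644e-05]), 'tool_pos': array([ 155.78660407, -578.94675358,  244.36832868]), 'tcp_rot': array([-1.79906609e+02, -7.65725691e-03,  1.50557405e+01]), 'ft_force': array([0.56158044, 0.80260505, 0.02685105]), 'wrist_torque': array([-0.00379894,  0.02663238,  0.0122105 ]), 'grip_force': 0.0, 'finger_gap': 85.40029959240144}
```

View pics/top0.png

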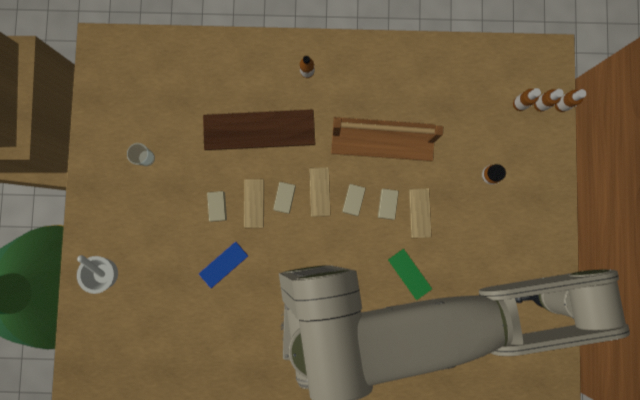

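View pics/side0.png

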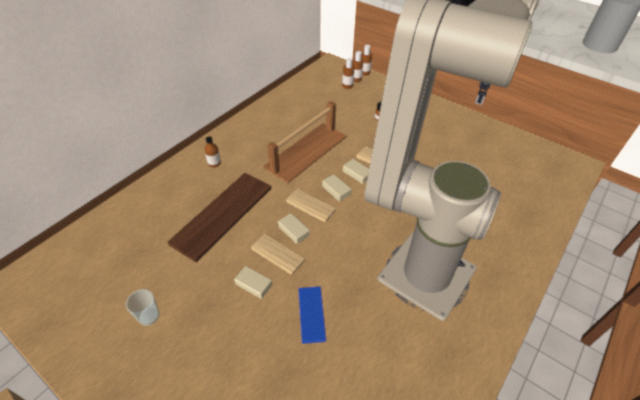

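The top view shows four cream bars at about (216,206), (285,197), (354,200) and (388,204). The three plain boards are at (253,203), (319,191) and (420,212), the plank at (259,130), and the rail at (384,138) with its rod on the upper (far) side. The look-alikes are blue (223,265) and green (410,275). The beaker is at (138,155) and the balm jar at (494,173). The side view matches, but the arm hides the rightmost board.

Candidates for a board: plain (253,203), (319,191), (420,212); blue (223,265) and green (410,275) excluded. For a bar: the four cream blocks only.

```bash
cat > h.py <<'E'
import numpy as np, cv2
from bench import *
from scipy.spatial.transform import Rotation as R
def cam(n):
    c=camera_info(n); f=200/np.tan(np.radians(c['vertical_fov']/2))
    return f,c['cx'],c['cy'],np.array(c['origin']),R.from_euler('xyz',c['rotation'],degrees=True).as_matrix()
def ray(n,uv):
    f,cx,cy,o,M=cam(n); uv=np.atleast_2d(uv).astype(float)
    d=np.c_[(uv[:,0]-cx)/f,-(uv[:,1]-cy)/f,-np.ones(len(uv))]@M.T
    return o,d
def onz(n,uv,z):
    o,d=ray(n,uv); return o+d*((z-o[2])/d[:,2])[:,None]
def proj(n,P):
    f,cx,cy,o,M=cam(n); p=(np.atleast_2d(P)-o)@M
    return np.c_[cx+f*p[:,0]/-p[:,2],cy-f*p[:,1]/-p[:,2]]
def tri(ua,ub):
    oa,da=ray('top',ua); ob,db=ray('side',ub); da=da[0];db=db[0]
    s=np.linalg.lstsq(np.c_[da,-db],ob-oa,rcond=None)[0]
    a=oa+da*s[0]; b=ob+db*s[1]; return (a+b)/2,np.linalg.norm(a-b)
E
python3 - <<'E'
import cv2
t=cv2.imread('pics/top0.png'); h=cv2.cvtColor(t,cv2.COLOR_BGR2HSV)
for p in [(216,206),(285,197),(354,200),(388,204),(253,203),(319,191),(420,212),(259,130),(384,150),(384,127),(337,128),(300,230),(180,200),(400,180)]:
    print(p,h[p[1]-2:p[1]+3,p[0]-2:p[0]+3].reshape(-1,3).mean(0).round())
s=cv2.cvtColor(cv2.imread('pics/side0.png'),cv2.COLOR_BGR2HSV)
for p in [(253,280),(293,225),(337,186),(277,252),(311,205),(200,230),(300,155),(230,270),(320,230)]:
    print(p,s[p[1]-2:p[1]+3,p[0]-2:p[0]+3].reshape(-1,3).mean(0).round())
cv2.imwrite('pics/c0.png',cv2.resize(t[95:300,195:450],None,fx=3,fy=2.9,interpolation=cv2.INTER_CUBIC))
E
```

```text
(216, 206) [ 25.  56. 141.]
(285, 197) [ 24.  56. 142.]
(354, 200) [ 24.  55. 142.]
(388, 204) [ 25.  56. 142.]
(253, 203) [ 20.  97. 137.]
(319, 191) [ 20.  96. 136.]
(420, 212) [ 20.  97. 136.]
(259, 130) [ 11. 155.  60.]
(384, 150) [ 14. 156. 109.]
(384, 127) [ 18. 115. 127.]
(337, 128) [ 14. 162.  67.]
(300, 230) [ 19. 122. 120.]
(180, 200) [ 19. 121. 117.]
(400, 180) [ 18. 121. 117.]
(253, 280) [ 21.  64. 192.]
(293, 225) [ 21.  64. 192.]
(337, 186) [ 21.  64. 192.]
(277, 252) [ 18.  98. 188.]
(311, 205) [ 18.  98. 191.]
(200, 230) [ 10. 141.  83.]
(300, 155) [ 12. 147. 142.]
(230, 270) [ 16. 118. 161.]
(320, 230) [ 16. 118. 166.]
```

View pics/c0.png

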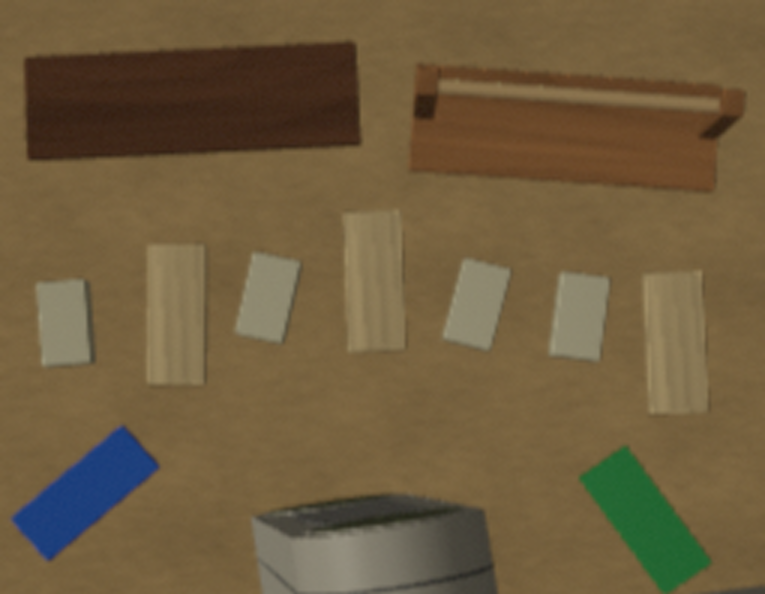

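The crop confirms plain plywood boards and cream bars. Next I'll measure them all.

```bash
cat >> h.py <<'E'
def segs(n,lo,hi,amin=150,img=None):
    im=snapshot(n) if img is None else img
    h=cv2.cvtColor(cv2.GaussianBlur(im,(3,3),0),cv2.COLOR_RGB2HSV)
    m=cv2.inRange(h,np.array(lo),np.array(hi)); m=cv2.morphologyEx(m,cv2.MORPH_OPEN,np.ones((3,3)))
    return [c for c in cv2.findContours(m,cv2.RETR_EXTERNAL,cv2.CHAIN_APPROX_NONE)[0] if cv2.contourArea(c)>amin]
def rect(n,c,z):
    "min-area rectangle of contour cast on plane z: centre, (long,short), yaw of long axis"
    P=onz(n,c[:,0],z)[:,:2].astype(np.float32); (x,y),(w,h),a=cv2.minAreaRect(P)
    if w<h: w,h,a=h,w,a+90
    return np.array([x,y]),(w,h),(a+90)%180-90
E
cat > meas.py <<'E'
from h import *
T=snapshot('top');S=snapshot('side')
def show(name,tl,th,sl,sh,z,amin=150,win=None):
    ct=segs('top',tl,th,amin,T); cs=segs('side',sl,sh,amin,S)
    cen=lambda c:cv2.minAreaRect(c)[0]
    out=[]
    for c in ct:
        p,wh,a=rect('top',c,z)
        if not(250<p[0]<900 and abs(p[1])<600 and wh[1]<150):continue
        q=proj('side',[*p,z])[0]; b=min(cs,key=lambda k:np.hypot(*(np.array(cen(k))-q))) if cs else None
        s=''
        if b is not None and np.hypot(*(np.array(cen(b))-q))<25:
            X,e=tri(cen(c),cen(b)); s=f'tri {X.round(0)} err {e:.1f}'
        print(name,'px',np.round(cen(c)),'pos',p.round(1),'size',np.round(wh),'yaw %.1f'%a,s)
show('bar',(20,30,120),(32,76,255),(15,40,178),(30,78,255),30)
show('board',(17,84,128),(24,109,255),(14,80,178),(24,106,255),14)
if __import__('sys').argv[1:]:
    show('plank',(0,120,30),(14,255,85),(0,120,40),(14,255,110),18,1500)
    show('rail',(8,135,60),(16,200,150),(8,130,100),(14,200,190),8,1500)
E
python3 meas.py all
```

```text
bar px [216. 206.] pos [379.2 341.7] size [92. 49.] yaw 2.6 tri [381. 344.  20.] err 2.1
bar px [388. 204.] pos [ 401.3 -217.8] size [94. 54.] yaw -6.6 
bar px [353. 199.] pos [ 412.2 -106.3] size [93. 52.] yaw -12.8 tri [ 415. -106.   20.] err 3.6
bar px [284. 197.] pos [413.7 121.1] size [93. 51.] yaw -10.3 tri [415. 122.  21.] err 2.2
board px [419. 213.] pos [ 375.4 -324.3] size [158.  66.] yaw 3.0 
board px [252. 202.] pos [395.2 224. ] size [156.  56.] yaw 2.1 tri [395. 224.   8.] err 0.7
board px [319. 191.] pos [438.8   5.9] size [158.  63.] yaw 3.4 tri [440.   6.   5.] err 1.6
plank px [258. 129.] pos [639.  212.5] size [364. 117.] yaw -85.7 tri [645. 217.  -2.] err 5.1
rail px [387. 139.] pos [ 619.7 -214. ] size [365. 125.] yaw 87.2 tri [ 630. -210.   -2.] err 19.3
rail px [258. 129.] pos [640.9 214.4] size [369. 121.] yaw -85.8
```

Run:
```python
from h import *
T=cv2.imread('pics/top0.png');S=cv2.imread('pics/side0.png')
a=cv2.resize(T[105:170,322:452],None,fx=6,fy=4.5,interpolation=cv2.INTER_CUBIC)
b=cv2.resize(S[90:190,255:355],None,fx=3,fy=3,interpolation=cv2.INTER_CUBIC)
c=np.zeros((600,780,3),np.uint8); c[:292]=a[:292]; c[300:600,:300]=b
cv2.imwrite('pics/rail.png',c)
# front edge of plate, bottom contour in top view, line fit
cs=[k for k in segs('top',(8,135,60),(16,200,150),1500) if k[:,0,0].mean()>320][0][:,0]
P=[[u,cs[cs[:,0]==u][:,1].max()+.5] for u in range(340,428)]
W=onz('top',P,8); vx=cv2.fitLine(W[:,:2].astype(np.float32),cv2.DIST_HUBER,0,.01,.01).ravel()
print('front line',vx,'yaw',np.degrees(np.arctan2(vx[1],vx[0]))-90)
print('ends',onz('top',[[332,153.6],[433,160.5]],8))
```

```text
front line [ 4.7298260e-02  9.9888080e-01  5.5746759e+02 -2.0375389e+02] yaw -2.7110062
ends [[ 565.27529644  -33.43253279    8.        ]
 [ 550.73751281 -368.80793103    8.        ]]
```

View pics/rail.png

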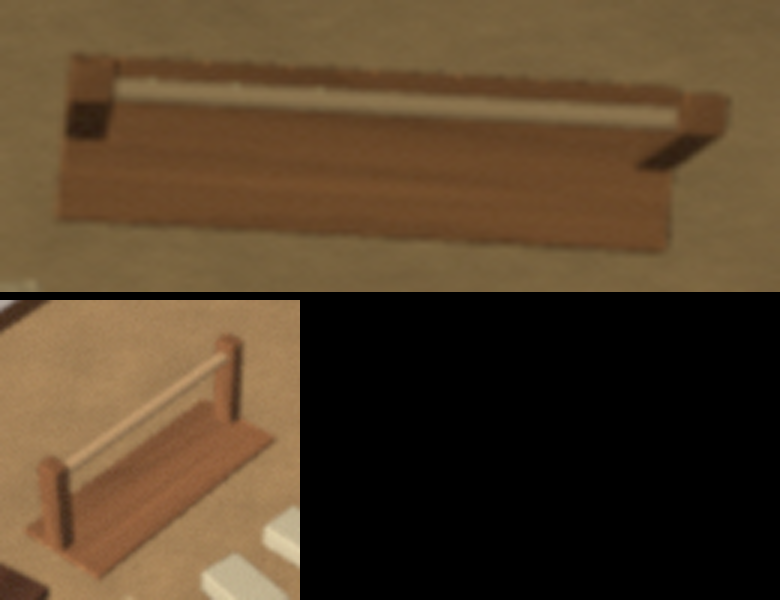

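The crop shows the rod in the top view running from px (341.2,124.6) to (435.3,131) and in the side view from (277.7,146) to (330,109). The plate's front corners are at (331.7,153.2) and (432.8,160.5).

```bash
cat >> h.py <<'E'
def toolT(p,yaw,tilt):
    "tool pose: yaw of tool x, tilt>0 = fingers pointing forward (along +tool x heading)"
    M=np.eye(4); M[:3,:3]=R.from_euler('xyz',[180,-tilt,yaw],degrees=True).as_matrix(); M[:3,3]=p; return M
def cur():
    s=sense(); M=np.eye(4); M[:3,:3]=R.from_euler('xyz',s['tcp_rot'],degrees=True).as_matrix(); M[:3,3]=s['tool_pos']; return M
def rows(A,B,n=None):
    "identical rows (screw) from A to B"
    from scipy.linalg import logm,expm
    D=np.linalg.inv(A)@B; ang=R.from_matrix(D[:3,:3]).magnitude()
    k=n or int(np.ceil(max(ang/.078,1)))
    while 1:
        E=expm(np.real(logm(D))/k); v=np.r_[E[:3,3]/30,R.from_matrix(E[:3,:3]).as_rotvec()*1000/80*.001/.001/1000*1000/1000*1] if 0 else np.r_[E[:3,3]/30,R.from_matrix(E[:3,:3]).as_rotvec()/.08]
        if np.abs(v).max()<=.99: break
        k+=1
    return k,v.round(3)
def path(*Ts):
    A=cur()
    for B in Ts: k,v=rows(A,B); print(k,'x',[float(x)+0. for x in v]); A=B
E
sed -i 's/v=np.r_\[E\[:3,3\]\/30.*if 0 else /v=/' h.py
python3 - <<'E'
from h import *
for a,b in [((341.2,124.6),(277.7,146)),((435.3,131),(330,109))]:
    print('rod',tri(a,b), 'top-only@114',onz('top',[a],114), 'side@112',onz('side',[b],112))
M=toolT([420,0,300],0,30); print(M.round(2)); print(sense()['tcp_rot'])
path(toolT([420,0,350],0,0))
E
```

```text
rod (array([635.16890851, -60.32023538, 113.62062248]), np.float64(7.808372268210722)) top-only@114 [[638.36044353 -58.08252762 114.        ]] side@112 [[632.81931274 -63.35179997 112.        ]]
rod (array([ 627.068831  , -355.00898509,  102.66116043]), np.float64(2.5705035330965424)) top-only@114 [[ 625.52102509 -351.78191332  114.        ]] side@112 [[ 618.42228409 -345.10658047  112.        ]]
[[  0.87  -0.     0.5  420.  ]
 [  0.    -1.    -0.     0.  ]
 [  0.5    0.    -0.87 300.  ]
 [  0.     0.     0.     1.  ]]
[-1.79949164e+02 -4.38653147e-03  1.50552185e+01]
19 x [0.601, -0.945, -0.184, -0.001, 0.0, 0.173]
```

Run:
```python
from h import *
path(toolT([375,-324,240],3,0),toolT([375,-324,180],3,-25))
```

```text
9 x [0.961, -0.796, 0.018, -0.001, 0.0, 0.292]
6 x [0.061, 0.0, 0.33, 0.0, -0.909, 0.0]
```

>>> apply_moves --pt "0.961 -0.796 0.018 0 0 0.292 1" --pt "0.961 -0.796 0.018 0 0 0.292 1" --pt "0.961 -0.796 0.018 0 0 0.292 1" --pt "0.961 -0.796 0.018 0 0 0.292 1" --pt "0.961 -0.796 0.018 0 0 0.292 1" --pt "0.961 -0.796 0.018 0 0 0.292 1" --pt "0.961 -0.796 0.018 0 0 0.292 1" --pt "0.961 -0.796 0.018 0 0 0.292 1" --grip_force 50

```text
time: 1.25
tool_pos: [348.8, -349.3, 241.0]
tcp_rot: [180.0, -0.0, 4.3]
ft_force: [0.6, -0.3, 0.5]
finger_gap: 85.2
grip_force: 0.0
```

```bash
cat >> h.py <<'E'
def log():
    import json
    s=sense(); open('log.jsonl','a').write(json.dumps([list(s['joint_pos']),list(s['tool_pos']),list(s['tcp_rot'])])+'\n')
    print('t',round(s['time'],2),'q',np.round(s['joint_pos'],1),'p',np.round(s['tool_pos'],1),np.round(s['tcp_rot'],1),'F',np.round(s['ft_force'],1),'gap',round(s['finger_gap'],1),'gf',round(s['grip_force'],1))
E
python3 -c "from h import *;log()"
```

```text
t 1.25 q [-51.   -9.1 102.1   0.   87.   34.7] p [ 348.8 -349.3  241. ] [180.   -0.    4.3] F [ 0.6 -0.3  0.5] gap 85.2 gf 0.0
```

>>> apply_moves --pt "0.961 -0.796 0.018 0 0 0.292 1" --pt "0.061 0 0.33 0 -0.909 0 1" --pt "0.061 0 0.33 0 -0.909 0 1" --pt "0.061 0 0.33 0 -0.909 0 1" --pt "0.061 0 0.33 0 -0.909 0 1" --pt "0.061 0 0.33 0 -0.909 0 1" --pt "0.061 0 0.33 0 -0.909 0 1" --pt "0 0 0 0 0 0 1"

```text
time: 2.25
tool_pos: [374.9, -323.5, 178.7]
tcp_rot: [-179.8, 25.1, 3.1]
ft_force: [0.0, -0.4, 0.1]
finger_gap: 85.3
grip_force: 0.0
```

```bash
python3 -c "
from h import *;log()
import json
L=[json.loads(l) for l in open('log.jsonl')]
L.append([[-79.838,7.510,85.3215,0,87.2618,-4.894],[155.787,-578.947,244.368],0])
for q,p,_ in L: print(np.round(q,2), np.hypot(p[0],p[1]).round(1), np.round(p[2],1))
"; python3 meas.py
```

```text
t 2.25 q [-35.9  13.   89.6 -15.5  97.2  51.7] p [ 374.9 -323.5  178.7] [-179.8   25.1    3.1] F [ 0.  -0.4  0.1] gap 85.3 gf 0.0
[-51.    -9.12 102.15   0.    86.96  34.7 ] 493.6 241.0
[-35.92  13.04  89.62 -15.53  97.19  51.73] 495.2 178.7
[-79.84   7.51  85.32   0.    87.26  -4.89] 599.5 244.4
bar px [216. 206.] pos [379.2 341.4] size [93. 50.] yaw 6.5 tri [381. 344.  20.] err 2.4
bar px [353. 199.] pos [ 412.2 -106.2] size [93. 52.] yaw -12.8 tri [ 414. -106.   18.] err 2.7
bar px [284. 197.] pos [413.8 120.9] size [93. 51.] yaw -10.6 tri [416. 122.  20.] err 2.3
bar px [434. 166.] pos [ 528.4 -366. ] size [102.  36.] yaw -18.5 
bar px [454. 137.] pos [ 627.5 -431.3] size [129.  86.] yaw 62.4 
board px [252. 202.] pos [395.2 224. ] size [156.  56.] yaw 2.1 tri [395. 224.   8.] err 1.6
board px [319. 191.] pos [439.    6.7] size [158.  64.] yaw 3.2 tri [440.   7.   6.] err 0.9
```

```bash
cat > kin.py <<'E'
from h import *
import json
from scipy.optimize import least_squares
L=[json.loads(l) for l in open('log.jsonl')]
L.append([[-79.838,7.510,85.3215,0,87.2618,-4.894],[155.787,-578.947,244.368],[-179.907,-.008,15.056]])
# zyz-style wrist chain; parameters a1,d1,L2,L3,b,Lt
def fk(k,q):
    a1,d1,L2,L3,b,Lt=k; q=np.radians(q)
    R1=R.from_euler('z',q[0]); Ry=lambda a:R.from_euler('y',a); Rz=lambda a:R.from_euler('z',a)
    p=np.array([a1,0,d1])+Ry(q[1]).apply([0,0,L2])+Ry(q[1]+q[2]).apply([b,0,L3])
    W=Ry(q[1]+q[2])*Rz(q[3])*Ry(q[4]); p=p+W.apply([0,0,Lt])
    return R1.apply(p),(R1*W*Rz(q[5]))
def fit():
    f=lambda k:np.concatenate([fk(k,q)[0]-p for q,p,_ in L]+[(k-np.array([50,350,370,400,0,170]))*.01])
    return least_squares(f,[50,350,370,400,0,170])
if __name__=='__main__':
    r=fit(); print(r.x.round(1),r.fun.round(1))
    for q,p,e in L: print((fk(r.x,q)[1].inv()*R.from_euler('xyz',e,degrees=True)).as_rotvec(degrees=True).round(1))
E
python3 kin.py
```

```text
[ 74.9 501.6 362.  497.  432.7 159.4] [-39.8 -32.3   0.1   0.1  -0.5  -0.  -50.5  -8.6  -0.1   0.2   1.5  -0.1
   1.    4.3  -0.1]
[-0.  0. 90.]
[-0.  0. 90.]
[-0.  0. 90.]
```

```bash
sed -i 's/a1,d1,L2,L3,b,Lt=k;/a1,d1,L2,L3,b,Lt,o=k;/; s/np.array(\[a1,0,d1\])/np.array([a1,o,d1])/; s/,170\]/,170,51.3]/g' kin.py; python3 kin.py
```

```text
[  1.2 318.1 368.9 552.2  61.8 350.5  51.2] [-0.  -0.  -0.1  0.1  0.   0.1 -0.   0.  -0.1 -0.5 -0.3 -0.   1.5  0.6
  1.8 -0. ]
[-0.  0. 90.]
[-0.  0. 90.]
[-0.  0. 90.]
```

```bash
cat >> kin.py <<'E'
LO=np.array([-169,-51,1.5,-76,0,-152]);HI=np.array([169,129,143,256,156,152])
K=None
def ik(T,seed=(0,10,95,0,85,90)):
    global K
    if K is None: K=fit().x
    Z=R.from_euler('z',90,degrees=True); t=R.from_matrix(T[:3,:3])
    def f(q):
        p,W=fk(K,q); return np.r_[p-T[:3,3],((W*Z).inv()*t).as_rotvec()*200]
    r=least_squares(f,np.clip(seed,LO+1,HI-1),bounds=(LO,HI)); return r.x.round(0),np.linalg.norm(r.fun).round(1)
E
python3 - <<'E'
from kin import *
def show(n,p,yaw,tl):
    s=(0,10,95,0,85,90)
    for t in tl:
        q,e=ik(toolT(p,yaw,t),s); print(n,t,q,e); s=q
for y in(-110,-205,-300): show('boardplace %d'%y,[608,y,90],-3,[0,15,30,40,50,60])
for y in(350,214,80): show('barplace %d'%y,[640,y,75],np.degrees(np.arctan2(y,640))*.7,[0,20,30,40,50,60])
for p,yw in (([380,342,25],5),([413,121,25],-10),([401,-218,25],-7),([375,-324,20],3),([439,6,20],3)): show('pick',p,yw,[0,-15,-30,-45])
E
```

```text
boardplace -110 0 [-15.  17.  91.  -0.  72.  78.] 0.0
boardplace -110 15 [-17.   5. 106.   4.  54.  74.] 0.0
boardplace -110 30 [-20.  -5. 120.  14.  37.  64.] 0.0
boardplace -110 40 [-22. -10. 129.  29.  25.  49.] 0.0
boardplace -110 50 [-24. -11. 136.  66.  18.  11.] 0.0
boardplace -110 60 [-26.  -8. 141. 116.  22. -40.] 0.0
boardplace -205 0 [-23.  21.  87.  -0.  73.  70.] 0.0
boardplace -205 15 [-26.   9. 102.   7.  56.  63.] 0.0
boardplace -205 30 [-31.  -0. 116.  21.  39.  49.] 0.0
boardplace -205 40 [-34.  -4. 123.  40.  31.  30.] 0.0
boardplace -205 50 [-37.  -4. 130.  70.  27.  -1.] 0.0
boardplace -205 60 [-40.  -1. 134. 101.  32. -34.] 0.0
boardplace -300 0 [-31.  26.  80.  -0.  74.  62.] 0.0
boardplace -300 15 [-35.  15.  95.   9.  58.  54.] 0.0
boardplace -300 30 [-40.   7. 108.  26.  43.  38.] 0.0
boardplace -300 40 [-43.   4. 116.  44.  36.  19.] 0.0
boardplace -300 50 [-47.   4. 121.  69.  35.  -7.] 0.0
boardplace -300 60 [-50.   7. 125.  93.  39. -32.] 0.0
barplace 350 0 [25. 34. 70. -0. 76. 95.] 0.0
barplace 350 20 [26. 19. 93. -3. 48. 97.] 0.0
barplace 350 30 [ 26. 
[... 975 characters left out ...]
0 [ 10.  -5. 123.  -0.  63. 110.] 0.0
pick -15 [  6.   9. 110.   4.  76. 105.] 0.0
pick -30 [  4.  23.  97.   7.  89. 102.] 0.0
pick -45 [  2.  37.  85.   9. 103. 101.] 0.0
pick 0 [-35.  -1. 119.  -0.  62.  62.] 0.0
pick -15 [-30.  13. 106.  -6.  76.  69.] 0.0
pick -30 [-27.  27.  92. -10.  90.  72.] 0.0
pick -45 [-25.  41.  79. -13. 104.  74.] 0.0
pick 0 [-47.   5. 113.  -0.  62.  40.] 0.0
pick -15 [-40.  16. 102. -11.  73.  51.] 0.0
pick -30 [-34.  28.  90. -18.  86.  58.] 0.0
pick -45 [-31.  41.  78. -23.  99.  61.] 0.0
pick 0 [ -6.  -3. 122.  -0.  62.  81.] 0.0
pick -15 [ -4.  11. 108.  -2.  76.  83.] 0.0
pick -30 [-3. 26. 94. -3. 90. 84.] 0.0
pick -45 [ -3.  40.  80.  -4. 105.  85.] 0.0
```

```bash
cat >> h.py <<'E'
def Gt(g,yaw,tilt):
    T=toolT(g,yaw,tilt); T[:3,3]+=5*T[:3,2]; return T
def hd(yaw): return np.array([np.cos(np.radians(yaw)),np.sin(np.radians(yaw)),0])
def bar_pick(xy,yaw,d=12,hz=26,tilt=-50):
    g=np.r_[xy,hz]+d*hd(yaw); return Gt(g+[0,0,80],yaw,tilt),Gt(g,yaw,tilt)
def bar_place(xy,yaw,d=12,hz=26,tilt=40,zb=18,up=3):
    c=np.r_[xy,zb+47.5+up]; g=c-(hz-15)*hd(yaw)+[0,0,d]; return Gt(g,yaw,tilt)
def lerp(A,B,k):
    "A->B in k straight pieces with interpolated heading"
    from scipy.spatial.transform import Slerp
    s=Slerp([0,1],R.from_matrix([A[:3,:3],B[:3,:3]])); out=[]
    for u in np.arange(1,k+1)/k:
        M=np.eye(4); M[:3,:3]=s([u]).as_matrix()[0]; M[:3,3]=(1-u)*A[:3,3]+u*B[:3,3]; out.append(M)
    return out
E
python3 - <<'E'
from h import *
path(*bar_pick([401.3,-217.8],-6.6))
E
```

```text
7 x [0.345, -0.501, 0.216, 0.184, -0.779, 0.24]
3 x [0.681, 0.0, 0.571, 0.0, 0.0, 0.0]
```

>>> apply_moves --pt "0.345 -0.501 0.216 0.184 -0.779 0.24 0.88" --pt "0.345 -0.501 0.216 0.184 -0.779 0.24 0.88" --pt "0.345 -0.501 0.216 0.184 -0.779 0.24 0.88" --pt "0.345 -0.501 0.216 0.184 -0.779 0.24 0.88" --pt "0.345 -0.501 0.216 0.184 -0.779 0.24 0.88" --pt "0.345 -0.501 0.216 0.184 -0.779 0.24 0.88" --pt "0.345 -0.501 0.216 0.184 -0.779 0.24 0.88" --pt "0 0 0 0 0 0 0.88"

```text
time: 3.35
tool_pos: [408.9, -218.4, 101.6]
tcp_rot: [-179.9, 50.1, -6.5]
ft_force: [0.9, -0.9, 0.8]
finger_gap: 75.1
grip_force: 0.0
```

Run:
```python
from h import *
log(); path(bar_pick([401.3,-217.8],-6.6)[1])
cv2.imwrite('pics/s1.png',cv2.resize(snapshot('side')[60:260,250:500,::-1],None,fx=3,fy=3,interpolation=cv2.INTER_CUBIC))
```

```text
t 3.35 q [-24.3  39.6  73.7 -14.9 114.6  72. ] p [ 408.9 -218.4  101.6] [-179.9   50.1   -6.5] F [ 0.9 -0.9  0.8] gap 75.1 gf 0.0
3 x [0.676, 0.004, 0.557, -0.003, 0.008, 0.005]
```

View pics/s1.png

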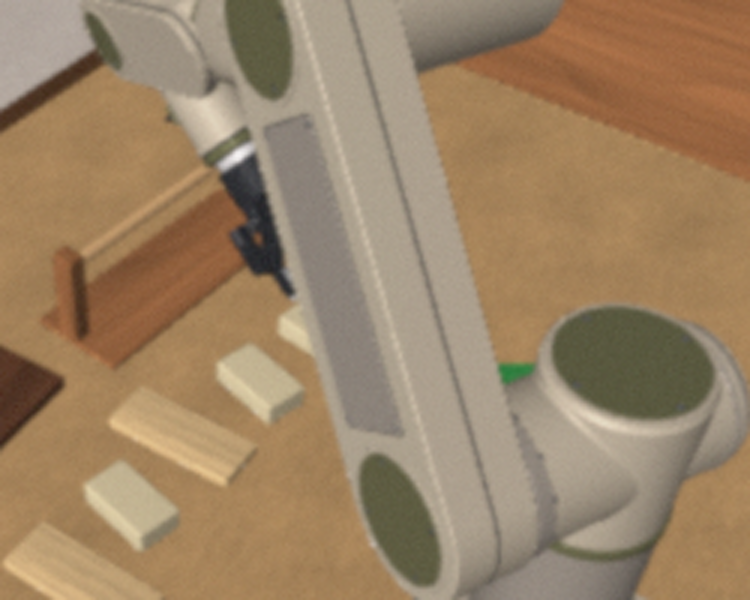

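The side view shows the open gripper hanging over bar C at crop (300,300), well above the rail. I'll descend and grip.

>>> apply_moves --pt "0.676 0.004 0.557 0 0 0 0.88" --pt "0.676 0.004 0.557 0 0 0 0.88" --pt "0.676 0.004 0.557 0 0 0 0.88" --pt "0 0 0 0 0 0 0.88" --grip_force 50

```text
time: 3.9
tool_pos: [408.2, -219.3, 22.2]
tcp_rot: [-179.9, 50.2, -6.6]
ft_force: [0.3, 0.6, 0.3]
finger_gap: 75.3
grip_force: 0.0
```

>>> apply_moves --pt "0 0 0 0 0 0 0" --pt "0 0 0 0 0 0 0" --pt "0 0 0 0 0 0 0" --pt "0 0 0 0 0 0 0" --pt "0 0 0 0 0 0 0"

```text
time: 4.53
tool_pos: [410.8, -220.0, 25.2]
tcp_rot: [179.9, 49.9, -6.7]
ft_force: [3.8, -2.4, 7.0]
finger_gap: 53.2
grip_force: 53.3
```

```bash
cat > carry.py <<'E'
from kin import *
log()
def carry(xy,yaw,via=None,zl=120,k=2):
    P=bar_place(xy,yaw); H=P.copy(); H[2,3]+=60
    A=cur(); U=A.copy(); U[2,3]+=zl
    m=lerp(U,H,k)
    path(U,*m,P)
    for T in [U,*m,P]: print(ik(T))
E
python3 - <<'E'
from carry import *
carry([651.5,70],4,zl=150,k=2)
E
```

```text
t 4.53 q [-24.4  46.2  72.8 -14.3 108.9  73.7] p [ 410.8 -220.    25.2] [179.9  49.9  -6.7] F [ 3.8 -2.4  7. ] gap 53.2 gf 53.3
4 x [-0.956, 0.002, -0.805, 0.0, 0.0, 0.0]
11 x [0.319, -0.463, -0.1, -0.009, 0.889, -0.116]
11 x [0.339, -0.428, 0.168, -0.009, 0.889, -0.116]
2 x [-0.643, 0.0, 0.766, 0.0, 0.0, 0.0]
(array([-24.,  35.,  72., -16., 121.,  70.]), np.float64(0.0))
(array([-14.,   5.,  97.,   1.,  83.,  77.]), np.float64(0.0))
(array([  0., -10., 123.,   5.,  27.,  83.]), np.float64(0.0))
(array([  0.,  -3., 125.,   7.,  19.,  80.]), np.float64(0.0))
```

>>> apply_moves --pt "-0.956 0.002 -0.805 0 0 0 0" --pt "-0.956 0.002 -0.805 0 0 0 0" --pt "-0.956 0.002 -0.805 0 0 0 0" --pt "-0.956 0.002 -0.805 0 0 0 0" --pt "0.319 -0.463 -0.1 -0.009 0.889 -0.116 0" --pt "0.319 -0.463 -0.1 -0.009 0.889 -0.116 0" --pt "0.319 -0.463 -0.1 -0.009 0.889 -0.116 0" --pt "0.319 -0.463 -0.1 -0.009 0.889 -0.116 0"

```text
time: 5.52
tool_pos: [451.9, -167.3, 156.2]
tcp_rot: [-178.4, 33.6, -4.0]
ft_force: [0.0, -0.1, -1.3]
finger_gap: 52.7
grip_force: 52.9
```

>>> apply_moves --pt "0.319 -0.463 -0.1 -0.009 0.889 -0.116 0" --pt "0.319 -0.463 -0.1 -0.009 0.889 -0.116 0" --pt "0.319 -0.463 -0.1 -0.009 0.889 -0.116 0" --pt "0.319 -0.463 -0.1 -0.009 0.889 -0.116 0" --pt "0.319 -0.463 -0.1 -0.009 0.889 -0.116 0" --pt "0.319 -0.463 -0.1 -0.009 0.889 -0.116 0" --pt "0.319 -0.463 -0.1 -0.009 0.889 -0.116 0" --pt "0.339 -0.428 0.168 -0.009 0.889 -0.116 0"

```text
time: 6.52
tool_pos: [537.1, -61.6, 149.9]
tcp_rot: [-177.8, 0.8, -0.8]
ft_force: [0.2, 0.3, -1.3]
finger_gap: 53.2
grip_force: 52.9
```

>>> apply_moves --pt "0.339 -0.428 0.168 -0.009 0.889 -0.116 0" --pt "0.339 -0.428 0.168 -0.009 0.889 -0.116 0" --pt "0.339 -0.428 0.168 -0.009 0.889 -0.116 0" --pt "0.339 -0.428 0.168 -0.009 0.889 -0.116 0" --pt "0.339 -0.428 0.168 -0.009 0.889 -0.116 0" --pt "0.339 -0.428 0.168 -0.009 0.889 -0.116 0" --pt "0.339 -0.428 0.168 -0.009 0.889 -0.116 0" --pt "0.339 -0.428 0.168 -0.009 0.889 -0.116 0"

```text
time: 7.52
tool_pos: [621.7, 43.3, 131.9]
tcp_rot: [-179.1, -31.8, 2.7]
ft_force: [0.2, -0.0, -2.7]
finger_gap: 53.3
grip_force: 52.9
```

>>> apply_moves --pt "0.339 -0.428 0.168 -0.009 0.889 -0.116 0" --pt "0.339 -0.428 0.168 -0.009 0.889 -0.116 0" --pt "0 0 0 0 0 0 0"

```text
time: 7.9
tool_pos: [641.4, 70.5, 133.7]
tcp_rot: [-179.8, -39.7, 3.9]
ft_force: [-0.6, 0.1, -1.4]
finger_gap: 53.1
grip_force: 52.9
```

Run:
```python
from h import *
log(); P=bar_place([651.5,70],4,d=13,hz=28.5); print(P[:3,3]); path(P)
s=snapshot('side');t=snapshot('top')
c=np.zeros((300,800,3),np.uint8); c[:,:400]=cv2.resize(s[90:240,170:370],(400,300),interpolation=cv2.INTER_CUBIC); c[:,400:]=cv2.resize(t[80:230,230:430],(400,300),interpolation=cv2.INTER_CUBIC)
cv2.imwrite('pics/s2.png',c[...,::-1])
```

```text
t 7.9 q [  0.4 -10.  123.6   5.3  26.9  82.5] p [641.4  70.5 133.7] [-179.8  -39.7    3.9] F [-0.6  0.1 -1.4] gap 53.1 gf 52.9
[641.23899438  69.28248059  77.66977778]
2 x [-0.6, 0.022, 0.715, -0.013, 0.032, -0.006]
```

View pics/s2.png

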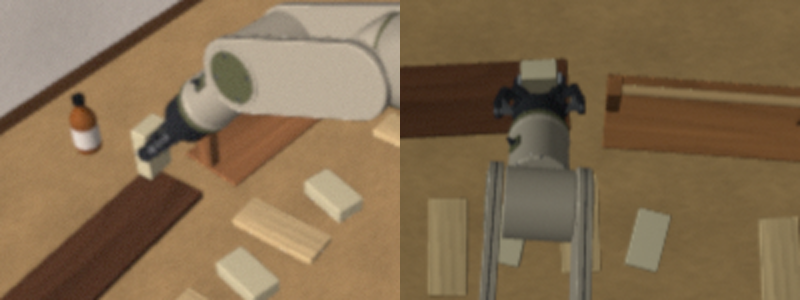

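The bar is held upright over the plank's right end: side crop (150,145), top crop (538,70). I'll lower it.

>>> apply_moves --pt "-0.6 0.022 0.715 -0.013 0.032 0 0" --pt "-0.6 0.022 0.715 -0.013 0.032 0 0" --pt "-0.032 0 0.038 0 0 0 0" --pt "-0.032 0 0.038 0 0 0 0" --pt "0 0 0 0 0 0 0"

```text
time: 8.62
tool_pos: [643.5, 68.2, 77.3]
tcp_rot: [-180.0, -40.2, 3.9]
ft_force: [-0.2, 0.3, -2.0]
finger_gap: 52.7
grip_force: 52.8
```

>>> apply_moves --pt "-0.032 0 0.038 0 0 0 0" --pt "-0.032 0 0.038 0 0 0 0" --pt "0 0 0 0 0 0 0"

```text
time: 9.0
tool_pos: [644.6, 68.5, 75.6]
tcp_rot: [-180.0, -40.4, 3.9]
ft_force: [-2.3, -0.6, 5.7]
finger_gap: 53.1
grip_force: 53.6
```

>>> apply_moves --pt "0 0 0 0 0 0 0.74" --pt "0 0 0 0 0 0 0.74" --pt "0 0 0 0 0 0 0.74" --pt "0 0 -0.9 0 0 0 0.74" --pt "0 0 -0.9 0 0 0 0.88" --pt "0 0 -0.9 0 0 0 0.88" --pt "0 0 -0.9 0 0 0 0.88" --pt "0 0 -0.9 0 0 0 0.88"

```text
time: 10.0
tool_pos: [555.5, 62.5, 177.0]
tcp_rot: [-180.0, -40.2, 3.9]
ft_force: [1.5, -0.7, 0.4]
finger_gap: 75.0
grip_force: 0.0
```

```bash
cat > nxt.py <<'E'
from carry import *
def nxt(xy,yaw,hz=30,k=2):
    a,b=bar_pick(xy,yaw,hz=hz); m=lerp(cur(),a,k); path(*m,b)
    print(m[0][:3,3].round(),[ik(T)[1] for T in [*m,b]])
E
python3 -c "
from nxt import *
nxt([412.2,-106.2],-12.8)"; python3 meas.py
```

```text
t 10.0 q [ -0.7 -32.  135.2   5.   36.9  82.5] p [555.5  62.5 177. ] [-180.   -40.2    3.9] F [ 1.5 -0.7  0.4] gap 75.0 gf 0.0
11 x [-0.233, 0.261, 0.022, 0.016, -0.887, 0.183]
11 x [-0.111, 0.292, 0.16, 0.016, -0.887, 0.183]
3 x [0.681, 0.0, 0.571, 0.0, 0.0, 0.0]
[488. -23. 142.] [np.float64(0.0), np.float64(0.0), np.float64(0.0)]
bar px [216. 206.] pos [379.2 341.4] size [93. 50.] yaw 6.5 tri [381. 344.  20.] err 2.6
bar px [353. 199.] pos [ 412.2 -106.3] size [93. 52.] yaw -12.7 tri [ 415. -106.   19.] err 4.0
board px [419. 213.] pos [ 376.3 -324.3] size [160.  66.] yaw 3.0 
board px [252. 203.] pos [395.1 224. ] size [156.  60.] yaw 0.8 tri [395. 225.   9.] err 0.6
board px [322. 182.] pos [470.4  -2.6] size [96. 40.] yaw 1.5 tri [466.  -8. -25.] err 20.7
```

>>> apply_moves --pt "-0.233 0.261 0.022 0.016 -0.887 0.183 0.88" --pt "-0.233 0.261 0.022 0.016 -0.887 0.183 0.88" --pt "-0.233 0.261 0.022 0.016 -0.887 0.183 0.88" --pt "-0.233 0.261 0.022 0.016 -0.887 0.183 0.88" --pt "-0.233 0.261 0.022 0.016 -0.887 0.183 0.88" --pt "-0.233 0.261 0.022 0.016 -0.887 0.183 0.88" --pt "-0.233 0.261 0.022 0.016 -0.887 0.183 0.88" --pt "-0.233 0.261 0.022 0.016 -0.887 0.183 0.88"

```text
time: 11.1
tool_pos: [510.4, -0.7, 144.6]
tcp_rot: [-176.7, -7.2, -2.4]
ft_force: [-0.4, 0.1, 0.2]
finger_gap: 75.4
grip_force: 0.0
```

>>> apply_moves --pt "-0.233 0.261 0.022 0.016 -0.887 0.183 0.88" --pt "-0.233 0.261 0.022 0.016 -0.887 0.183 0.88" --pt "-0.233 0.261 0.022 0.016 -0.887 0.183 0.88" --pt "-0.111 0.292 0.16 0.016 -0.887 0.183 0.88" --pt "-0.111 0.292 0.16 0.016 -0.887 0.183 0.88" --pt "-0.111 0.292 0.16 0.016 -0.887 0.183 0.88" --pt "-0.111 0.292 0.16 0.016 -0.887 0.183 0.88" --pt "-0.111 0.292 0.16 0.016 -0.887 0.183 0.88"

```text
time: 12.1
tool_pos: [462.6, -62.9, 117.6]
tcp_rot: [-176.9, 25.6, -7.3]
ft_force: [0.8, 0.1, -1.2]
finger_gap: 75.2
grip_force: 0.0
```

>>> apply_moves --pt "-0.111 0.292 0.16 0.016 -0.887 0.183 0.88" --pt "-0.111 0.292 0.16 0.016 -0.887 0.183 0.88" --pt "-0.111 0.292 0.16 0.016 -0.887 0.183 0.88" --pt "-0.111 0.292 0.16 0.016 -0.887 0.183 0.88" --pt "-0.111 0.292 0.16 0.016 -0.887 0.183 0.88" --pt "-0.111 0.292 0.16 0.016 -0.887 0.183 0.88" --pt "0 0 0 0 0 0 0.88"

```text
time: 12.98
tool_pos: [420.1, -108.0, 103.3]
tcp_rot: [-179.9, 50.2, -12.7]
ft_force: [0.4, -0.1, -0.3]
finger_gap: 75.3
grip_force: 0.0
```

```bash
python3 -c "
from nxt import *
path(bar_pick([412.2,-106.2],-12.8,hz=30)[1])"; python3 meas.py
```

```text
t 12.97 q [-18.   37.1  77.3  -4.3 115.6  84.7] p [ 420.1 -108.   103.3] [-179.9   50.2  -12.7] F [ 0.4 -0.1 -0.3] gap 75.3 gf 0.0
2 x [0.98, 0.001, 0.816, -0.009, 0.02, 0.004]
bar px [216. 206.] pos [379.2 341.7] size [92. 49.] yaw 2.6 tri [381. 344.  21.] err 2.1
bar px [284. 197.] pos [413.9 121. ] size [94. 51.] yaw -10.6 tri [416. 122.  21.] err 2.1
bar px [321. 198.] pos [414.2   0. ] size [177.  16.] yaw -19.5 tri [383. -13. 121.] err 51.1
bar px [369. 119.] pos [ 680.7 -151.8] size [81. 44.] yaw -12.0 
bar px [384.  89.] pos [ 782.2 -200.6] size [101.  42.] yaw 74.3 
board px [419. 213.] pos [ 375.4 -324.2] size [158.  66.] yaw 3.2 
board px [252. 202.] pos [395.2 224. ] size [155.  56.] yaw 2.1 tri [395. 224.   9.] err 1.3
board px [318. 189.] pos [445.3   9.9] size [139.  59.] yaw 1.5 tri [444.   8.   4.] err 6.0
```

>>> apply_moves --pt "0.65 0 0.545 0 0 0 0.88" --pt "0.65 0 0.545 0 0 0 0.88" --pt "0.65 0 0.545 0 0 0 0.88" --pt "0 0 0 0 0 0 0" --pt "0 0 0 0 0 0 0" --pt "0 0 0 0 0 0 0" --pt "0 0 0 0 0 0 0" --pt "0 0 0 0 0 0 0"

```text
time: 14.08
tool_pos: [421.3, -107.9, 30.1]
tcp_rot: [-179.9, 49.9, -12.8]
ft_force: [-0.3, -0.0, -1.8]
finger_gap: 52.7
grip_force: 56.2
```

```bash
python3 -c "
from carry import *
carry([644.5,166],8,zl=130)"
```

```text
t 14.07 q [-18.   43.3  76.7  -4.2 109.7  85.2] p [ 421.3 -107.9   30.1] [-179.9   49.9  -12.8] F [-0.3 -0.  -1.8] gap 52.7 gf 56.2
4 x [-0.829, -0.001, -0.697, 0.0, 0.0, 0.0]
11 x [0.264, -0.456, -0.082, -0.02, 0.881, -0.228]
11 x [0.326, -0.394, 0.151, -0.02, 0.881, -0.228]
2 x [-0.643, 0.0, 0.766, 0.0, 0.0, 0.0]
(array([-18.,  33.,  77.,  -5., 120.,  84.]), np.float64(0.0))
(array([-5.,  5., 98.,  4., 82., 86.]), np.float64(0.0))
(array([ 11.,  -8., 122.,  -5.,  26.,  96.]), np.float64(0.0))
(array([ 11.,  -1., 123.,  -6.,  19.,  98.]), np.float64(0.0))
```

>>> apply_moves --pt "-0.829 0 -0.697 0 0 0 0" --pt "-0.829 0 -0.697 0 0 0 0" --pt "-0.829 0 -0.697 0 0 0 0" --pt "-0.829 0 -0.697 0 0 0 0" --pt "0.264 -0.456 -0.082 -0.02 0.881 -0.228 0" --pt "0.264 -0.456 -0.082 -0.02 0.881 -0.228 0" --pt "0.264 -0.456 -0.082 -0.02 0.881 -0.228 0" --pt "0.264 -0.456 -0.082 -0.02 0.881 -0.228 0"

```text
time: 15.08
tool_pos: [461.3, -59.7, 146.1]
tcp_rot: [-176.9, 33.6, -7.7]
ft_force: [0.3, -0.5, -2.5]
finger_gap: 52.7
grip_force: 56.3
```

>>> apply_moves --pt "0.264 -0.456 -0.082 -0.02 0.881 -0.228 0" --pt "0.264 -0.456 -0.082 -0.02 0.881 -0.228 0" --pt "0.264 -0.456 -0.082 -0.02 0.881 -0.228 0" --pt "0.264 -0.456 -0.082 -0.02 0.881 -0.228 0" --pt "0.264 -0.456 -0.082 -0.02 0.881 -0.228 0" --pt "0.264 -0.456 -0.082 -0.02 0.881 -0.228 0" --pt "0.264 -0.456 -0.082 -0.02 0.881 -0.228 0" --pt "0.326 -0.394 0.151 -0.02 0.881 -0.228 0"

```text
time: 16.08
tool_pos: [539.0, 40.7, 144.1]
tcp_rot: [-175.7, 0.7, -1.3]
ft_force: [0.0, -0.2, -1.7]
finger_gap: 52.6
grip_force: 56.3
```

>>> apply_moves --pt "0.326 -0.394 0.151 -0.02 0.881 -0.228 0" --pt "0.326 -0.394 0.151 -0.02 0.881 -0.228 0" --pt "0.326 -0.394 0.151 -0.02 0.881 -0.228 0" --pt "0.326 -0.394 0.151 -0.02 0.881 -0.228 0" --pt "0.326 -0.394 0.151 -0.02 0.881 -0.228 0" --pt "0.326 -0.394 0.151 -0.02 0.881 -0.228 0" --pt "0.326 -0.394 0.151 -0.02 0.881 -0.228 0" --pt "0.326 -0.394 0.151 -0.02 0.881 -0.228 0"

```text
time: 17.08
tool_pos: [617.9, 139.3, 132.0]
tcp_rot: [-178.3, -31.9, 5.6]
ft_force: [0.4, -0.2, -2.5]
finger_gap: 52.7
grip_force: 56.3
```

>>> apply_moves --pt "0.326 -0.394 0.151 -0.02 0.881 -0.228 0" --pt "0.326 -0.394 0.151 -0.02 0.881 -0.228 0" --pt "0 0 0 0 0 0 0"

```text
time: 17.45
tool_pos: [635.1, 165.4, 134.5]
tcp_rot: [-180.0, -39.8, 8.0]
ft_force: [-0.5, -0.4, -2.6]
finger_gap: 52.7
grip_force: 56.3
```

Run:
```python
from h import *
log(); P=bar_place([644.5,166],8,d=13,hz=33,up=3); print(P[:3,3]); path(P)
s=snapshot('side');t=snapshot('top')
c=np.zeros((300,800,3),np.uint8); c[:,:400]=cv2.resize(s[90:240,170:370],(400,300),interpolation=cv2.INTER_CUBIC); c[:,400:]=cv2.resize(t[80:230,230:430],(400,300),interpolation=cv2.INTER_CUBIC)
cv2.imwrite('pics/s3.png',c[...,::-1])
```

```text
t 17.45 q [ 11.2  -7.9 121.7  -4.4  26.5  96.3] p [635.1 165.4 134.5] [-180.   -39.8    8. ] F [-0.5 -0.4 -2.6] gap 52.7 gf 56.3
[629.85783499 163.94217791  77.66977778]
2 x [-0.675, 0.012, 0.67, -0.007, 0.025, 0.003]
```

View pics/s3.png

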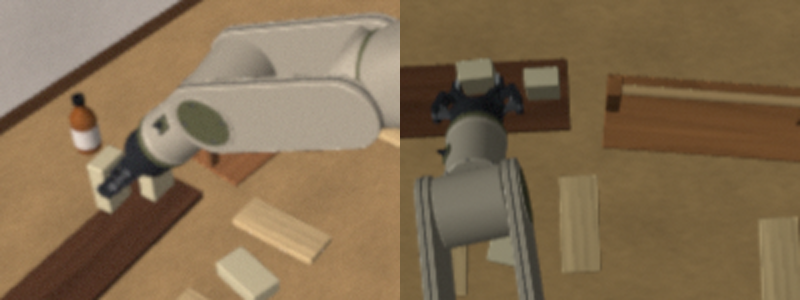

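The first bar stands on the plank at top crop (541,83). The second is held upright beside it at (475,75).

>>> apply_moves --pt "-0.675 0.012 0.67 0 0.025 0 0" --pt "-0.675 0.012 0.67 0 0.025 0 0" --pt "-0.032 0 0.038 0 0 0 0" --pt "-0.032 0 0.038 0 0 0 0" --pt "-0.032 0 0.038 0 0 0 0" --pt "0 0 0 0 0 0 0"

```text
time: 18.3
tool_pos: [632.0, 163.5, 75.5]
tcp_rot: [-179.9, -40.2, 7.9]
ft_force: [-0.5, 0.8, -1.0]
finger_gap: 52.8
grip_force: 56.3
```

>>> apply_moves --pt "-0.032 0 0.038 0 0 0 0" --pt "0 0 0 0 0 0 0"

```text
time: 18.55
tool_pos: [632.7, 163.8, 74.8]
tcp_rot: [-179.9, -40.3, 8.0]
ft_force: [-1.6, -1.5, 5.7]
finger_gap: 52.6
grip_force: 56.9
```

>>> apply_moves --pt "0 0 0 0 0 0 0.74" --pt "0 0 0 0 0 0 0.74" --pt "0 0 0 0 0 0 0.74" --pt "0 0 -0.9 0 0 0 0.74" --pt "0 0 -0.9 0 0 0 0.88" --pt "0 0 -0.9 0 0 0 0.88" --pt "0 0 -0.9 0 0 0 0.88" --pt "0 0 -0.9 0 0 0 0.88"

```text
time: 19.55
tool_pos: [544.7, 151.3, 176.9]
tcp_rot: [-179.9, -40.2, 8.0]
ft_force: [0.8, 0.0, 0.9]
finger_gap: 75.2
grip_force: 0.0
```

```bash
python3 -c "
from nxt import *
log();nxt([414.5,121.3],-10.6)"; python3 meas.py
```

```text
t 19.55 q [ 11.8 -29.9 133.8  -4.2  36.   96.3] p [544.7 151.3 176.9] [-179.9  -40.2    8. ] F [0.8 0.  0.9] gap 75.2 gf 0.0
t 19.55 q [ 11.8 -29.9 133.8  -4.2  36.   96.3] p [544.7 151.3 176.9] [-179.9  -40.2    8. ] F [0.8 0.  0.9] gap 75.2 gf 0.0
11 x [-0.218, 0.039, 0.036, 0.017, -0.886, 0.204]
11 x [-0.121, 0.073, 0.174, 0.017, -0.886, 0.204]
3 x [0.681, 0.0, 0.571, 0.0, 0.0, 0.0]
[484. 136. 142.] [np.float64(0.0), np.float64(0.0), np.float64(0.0)]
bar px [265. 215.] pos [352.7 178.1] size [111.  52.] yaw -77.2 tri [357. 175. 116.] err 21.0
bar px [216. 206.] pos [379.3 341.5] size [93. 50.] yaw 6.5 tri [381. 344.  20.] err 2.3
bar px [258. 186.] pos [448.2 204.1] size [92. 29.] yaw 2.1 
board px [419. 213.] pos [ 376.2 -324.3] size [160.  66.] yaw 3.5 
board px [248. 191.] pos [432.6 238.6] size [80. 30.] yaw 2.2 tri [418. 230.   0.] err 38.4
board px [319. 191.] pos [438.8   6.7] size [158.  64.] yaw 3.2 tri [440.   7.   4.] err 1.4
```

>>> apply_moves --pt "-0.218 0.039 0.036 0.017 -0.886 0.204 0.88" --pt "-0.218 0.039 0.036 0.017 -0.886 0.204 0.88" --pt "-0.218 0.039 0.036 0.017 -0.886 0.204 0.88" --pt "-0.218 0.039 0.036 0.017 -0.886 0.204 0.88" --pt "-0.218 0.039 0.036 0.017 -0.886 0.204 0.88" --pt "-0.218 0.039 0.036 0.017 -0.886 0.204 0.88" --pt "-0.218 0.039 0.036 0.017 -0.886 0.204 0.88" --pt "-0.218 0.039 0.036 0.017 -0.886 0.204 0.88"

```text
time: 20.65
tool_pos: [503.6, 139.0, 144.5]
tcp_rot: [-176.4, -7.2, 1.0]
ft_force: [0.4, -0.3, -0.2]
finger_gap: 75.0
grip_force: 0.0
```

>>> apply_moves --pt "-0.218 0.039 0.036 0.017 -0.886 0.204 0.88" --pt "-0.218 0.039 0.036 0.017 -0.886 0.204 0.88" --pt "-0.218 0.039 0.036 0.017 -0.886 0.204 0.88" --pt "-0.121 0.073 0.174 0.017 -0.886 0.204 0.88" --pt "-0.121 0.073 0.174 0.017 -0.886 0.204 0.88" --pt "-0.121 0.073 0.174 0.017 -0.886 0.204 0.88" --pt "-0.121 0.073 0.174 0.017 -0.886 0.204 0.88" --pt "-0.121 0.073 0.174 0.017 -0.886 0.204 0.88"

```text
time: 21.65
tool_pos: [460.4, 127.4, 117.8]
tcp_rot: [-176.7, 25.7, -4.5]
ft_force: [0.3, 0.5, 0.7]
finger_gap: 75.3
grip_force: 0.0
```

>>> apply_moves --pt "-0.121 0.073 0.174 0.017 -0.886 0.204 0.88" --pt "-0.121 0.073 0.174 0.017 -0.886 0.204 0.88" --pt "-0.121 0.073 0.174 0.017 -0.886 0.204 0.88" --pt "-0.121 0.073 0.174 0.017 -0.886 0.204 0.88" --pt "-0.121 0.073 0.174 0.017 -0.886 0.204 0.88" --pt "-0.121 0.073 0.174 0.017 -0.886 0.204 0.88" --pt "0 0 0 0 0 0 0.88"

```text
time: 22.52
tool_pos: [422.4, 119.7, 103.8]
tcp_rot: [179.9, 50.2, -10.7]
ft_force: [-0.8, -0.9, 0.2]
finger_gap: 75.0
grip_force: 0.0
```

```bash
python3 -c "
from nxt import *
path(bar_pick([414.5,121.3],-10.6,hz=31)[1])
s=snapshot('side')
cv2.imwrite('pics/s4.png',cv2.resize(s[130:330,200:400,::-1],None,fx=2.5,fy=2.5,interpolation=cv2.INTER_CUBIC))"; python3 meas.py
```

```text
t 22.52 q [  1.6  35.5  79.6  10.2 114.1 102.2] p [422.4 119.7 103.8] [179.9  50.2 -10.7] F [-0.8 -0.9  0.2] gap 75.0 gf 0.0
2 x [0.973, -0.003, 0.81, 0.002, 0.025, -0.008]
bar px [216. 206.] pos [379.3 341.7] size [92. 49.] yaw 2.6 tri [381. 344.  21.] err 2.1
bar px [269. 191.] pos [433.9 168.5] size [319.  34.] yaw -8.8 tri [413. 154.  61.] err 39.8
bar px [284. 122.] pos [662.8 129.4] size [114.  30.] yaw 1.8 tri [678. 142.  23.] err 35.3
board px [419. 213.] pos [ 376.2 -324.3] size [160.  66.] yaw 3.4 
board px [252. 202.] pos [395.2 224. ] size [156.  56.] yaw 2.1 tri [395. 225.   8.] err 0.5
board px [325. 191.] pos [439.4 -13.4] size [153.  24.] yaw 3.1 tri [447. -11. -17.] err 11.0
```

View pics/s4.png

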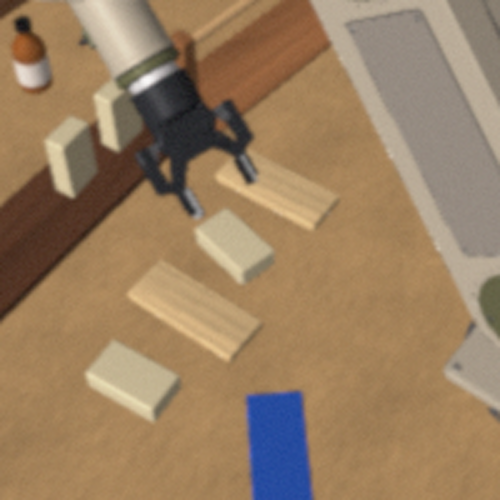

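The picture shows two bars standing on the plank at (72,157) and (120,115), and the open fingers straddling bar B at (235,245). I'll descend and grip.

>>> apply_moves --pt "0.652 0 0.54 0 0 0 0.88" --pt "0.652 0 0.54 0 0 0 0.88" --pt "0.652 0 0.54 0 0 0 0.88" --pt "0 0 0 0 0 0 0" --pt "0 0 0 0 0 0 0" --pt "0 0 0 0 0 0 0" --pt "0 0 0 0 0 0 0" --pt "0 0 0 0 0 0 0"

```text
time: 23.68
tool_pos: [424.0, 119.9, 30.7]
tcp_rot: [-180.0, 50.0, -10.6]
ft_force: [-0.3, 0.7, -1.8]
finger_gap: 52.7
grip_force: 55.7
```

```bash
python3 -c "
from carry import *
carry([637.5,262],13,zl=130)"
```

```text
t 23.68 q [  1.6  41.9  79.    9.8 108.2 101. ] p [424.  119.9  30.7] [-180.    50.   -10.6] F [-0.3  0.7 -1.8] gap 52.7 gf 55.7
4 x [-0.83, 0.0, -0.697, 0.0, 0.0, 0.0]
11 x [0.284, -0.241, -0.104, -0.023, 0.878, -0.259]
11 x [0.319, -0.169, 0.139, -0.023, 0.878, -0.259]
2 x [-0.643, 0.0, 0.766, 0.0, 0.0, 0.0]
(array([  2.,  31.,  79.,  11., 119., 103.]), np.float64(0.0))
(array([11.,  8., 95.,  6., 81., 98.]), np.float64(0.0))
(array([ 21.,  -4., 118., -11.,  27., 106.]), np.float64(0.0))
(array([ 21.,   3., 119., -15.,  19., 110.]), np.float64(0.0))
```

>>> apply_moves --pt "-0.83 0 -0.697 0 0 0 0" --pt "-0.83 0 -0.697 0 0 0 0" --pt "-0.83 0 -0.697 0 0 0 0" --pt "-0.83 0 -0.697 0 0 0 0" --pt "0.284 -0.241 -0.104 -0.023 0.878 -0.259 0" --pt "0.284 -0.241 -0.104 -0.023 0.878 -0.259 0" --pt "0.284 -0.241 -0.104 -0.023 0.878 -0.259 0" --pt "0.284 -0.241 -0.104 -0.023 0.878 -0.259 0"

```text
time: 24.68
tool_pos: [461.4, 143.6, 146.4]
tcp_rot: [-176.6, 33.6, -4.8]
ft_force: [-0.5, -0.7, -2.2]
finger_gap: 52.6
grip_force: 55.8
```

>>> apply_moves --pt "0.284 -0.241 -0.104 -0.023 0.878 -0.259 0" --pt "0.284 -0.241 -0.104 -0.023 0.878 -0.259 0" --pt "0.284 -0.241 -0.104 -0.023 0.878 -0.259 0" --pt "0.284 -0.241 -0.104 -0.023 0.878 -0.259 0" --pt "0.284 -0.241 -0.104 -0.023 0.878 -0.259 0" --pt "0.284 -0.241 -0.104 -0.023 0.878 -0.259 0" --pt "0.284 -0.241 -0.104 -0.023 0.878 -0.259 0" --pt "0.319 -0.169 0.139 -0.023 0.878 -0.259 0"

```text
time: 25.68
tool_pos: [536.3, 196.0, 144.6]
tcp_rot: [-175.1, 0.8, 2.5]
ft_force: [-0.3, -0.1, -2.0]
finger_gap: 53.0
grip_force: 55.8
```

>>> apply_moves --pt "0.319 -0.169 0.139 -0.023 0.878 -0.259 0" --pt "0.319 -0.169 0.139 -0.023 0.878 -0.259 0" --pt "0.319 -0.169 0.139 -0.023 0.878 -0.259 0" --pt "0.319 -0.169 0.139 -0.023 0.878 -0.259 0" --pt "0.319 -0.169 0.139 -0.023 0.878 -0.259 0" --pt "0.319 -0.169 0.139 -0.023 0.878 -0.259 0" --pt "0.319 -0.169 0.139 -0.023 0.878 -0.259 0" --pt "0.319 -0.169 0.139 -0.023 0.878 -0.259 0"

```text
time: 26.68
tool_pos: [611.4, 246.2, 131.9]
tcp_rot: [-178.2, -31.9, 10.3]
ft_force: [-0.2, -0.2, -1.8]
finger_gap: 53.0
grip_force: 55.8
```

>>> apply_moves --pt "0.319 -0.169 0.139 -0.023 0.878 -0.259 0" --pt "0.319 -0.169 0.139 -0.023 0.878 -0.259 0" --pt "0 0 0 0 0 0 0"

```text
time: 27.05
tool_pos: [628.4, 260.0, 134.4]
tcp_rot: [180.0, -39.7, 13.1]
ft_force: [0.7, -0.4, -1.2]
finger_gap: 52.6
grip_force: 55.8
```

```bash
python3 - <<'E'
from h import *
P=bar_place([637.5,262],13,d=13.5,hz=33,up=3); print(P[:3,3]); path(P)
E
python3 meas.py | grep "21[0-9]\."
```

```text
[623.09290386 258.67385977  78.16977778]
2 x [-0.67, 0.002, 0.662, -0.002, 0.03, 0.008]
board px [252. 212.] pos [361.9 224.4] size [89. 52.] yaw 2.3 tri [372. 230.  33.] err 26.9
board px [419. 213.] pos [ 375.4 -324.2] size [158.  66.] yaw 3.2 tri [ 368. -338.  -30.] err 22.8
```

>>> apply_moves --pt "-0.67 0 0.662 0 0.03 0 0" --pt "-0.67 0 0.662 0 0.03 0 0" --pt "-0.032 0 0.038 0 0 0 0" --pt "-0.032 0 0.038 0 0 0 0" --pt "-0.032 0 0.038 0 0 0 0" --pt "-0.032 0 0.038 0 0 0 0" --pt "0 0 0 0 0 0 0"

```text
time: 28.02
tool_pos: [625.7, 259.4, 75.4]
tcp_rot: [-180.0, -40.3, 13.1]
ft_force: [-2.6, -1.9, 4.3]
finger_gap: 52.6
grip_force: 56.1
```

Contact. I'll release, retreat and look at bar D.

>>> apply_moves --pt "0 0 0 0 0 0 0.74" --pt "0 0 0 0 0 0 0.74" --pt "0 0 0 0 0 0 0.74" --pt "0 0 -0.9 0 0 0 0.74" --pt "0 0 -0.9 0 0 0 0.88" --pt "0 0 -0.9 0 0 0 0.88" --pt "0 0 -0.9 0 0 0 0.88" --pt "0 0 -0.9 0 0 0 0.88"

```text
time: 29.02
tool_pos: [539.1, 239.2, 177.4]
tcp_rot: [180.0, -40.2, 13.1]
ft_force: [0.4, 0.2, 1.2]
finger_gap: 75.3
grip_force: 0.0
```

```bash
python3 meas.py; python3 -c "
from nxt import *
nxt([380,343],4.5)"
```

```text
bar px [231. 208.] pos [375.  289.9] size [147. 128.] yaw -75.7 tri [394. 314. -36.] err 38.2
bar px [230. 186.] pos [444.1 298.8] size [88. 29.] yaw 2.4 tri [446. 313. -85.] err 24.8
board px [419. 213.] pos [ 376.2 -324.5] size [160.  66.] yaw 3.4 
board px [319. 191.] pos [437.8   6.6] size [156.  64.] yaw 3.2 tri [440.   8.   6.] err 3.7
t 29.12 q [ 22.6 -23.9 129.6 -10.8  34.8 106.2] p [540.2 239.9 180. ] [-180.   -40.4   13. ] F [ 1.1 -0.1  0.1] gap 75.1 gf 0.0
11 x [-0.229, -0.197, 0.043, 0.007, -0.895, 0.094]
11 x [-0.145, -0.18, 0.199, 0.007, -0.895, 0.094]
3 x [0.681, 0.0, 0.571, 0.0, 0.0, 0.0]
[464. 292. 143.] [np.float64(0.0), np.float64(0.0), np.float64(0.0)]
```

>>> apply_moves --pt "-0.229 -0.197 0.043 0.007 -0.895 0.094 0.88" --pt "-0.229 -0.197 0.043 0.007 -0.895 0.094 0.88" --pt "-0.229 -0.197 0.043 0.007 -0.895 0.094 0.88" --pt "-0.229 -0.197 0.043 0.007 -0.895 0.094 0.88" --pt "-0.229 -0.197 0.043 0.007 -0.895 0.094 0.88" --pt "-0.229 -0.197 0.043 0.007 -0.895 0.094 0.88" --pt "-0.229 -0.197 0.043 0.007 -0.895 0.094 0.88" --pt "-0.229 -0.197 0.043 0.007 -0.895 0.094 0.88"

```text
time: 30.12
tool_pos: [486.6, 277.1, 143.4]
tcp_rot: [-178.4, -7.1, 9.8]
ft_force: [-0.1, -0.2, 0.4]
finger_gap: 75.2
grip_force: 0.0
```

>>> apply_moves --pt "-0.229 -0.197 0.043 0.007 -0.895 0.094 0.88" --pt "-0.229 -0.197 0.043 0.007 -0.895 0.094 0.88" --pt "-0.229 -0.197 0.043 0.007 -0.895 0.094 0.88" --pt "-0.145 -0.18 0.199 0.007 -0.895 0.094 0.88" --pt "-0.145 -0.18 0.199 0.007 -0.895 0.094 0.88" --pt "-0.145 -0.18 0.199 0.007 -0.895 0.094 0.88" --pt "-0.145 -0.18 0.199 0.007 -0.895 0.094 0.88" --pt "-0.145 -0.18 0.199 0.007 -0.895 0.094 0.88"

```text
time: 31.12
tool_pos: [432.2, 314.9, 115.4]
tcp_rot: [-178.6, 25.8, 7.2]
ft_force: [-0.4, 0.4, 0.2]
finger_gap: 74.9
grip_force: 0.0
```

>>> apply_moves --pt "-0.145 -0.18 0.199 0.007 -0.895 0.094 0.88" --pt "-0.145 -0.18 0.199 0.007 -0.895 0.094 0.88" --pt "-0.145 -0.18 0.199 0.007 -0.895 0.094 0.88" --pt "-0.145 -0.18 0.199 0.007 -0.895 0.094 0.88" --pt "-0.145 -0.18 0.199 0.007 -0.895 0.094 0.88" --pt "-0.145 -0.18 0.199 0.007 -0.895 0.094 0.88" --pt "0 0 0 0 0 0 0.88"

```text
time: 32.0
tool_pos: [386.6, 342.7, 100.9]
tcp_rot: [179.6, 50.5, 4.2]
ft_force: [0.6, 0.3, -0.3]
finger_gap: 75.2
grip_force: 0.0
```

```bash
python3 meas.py;python3 -c "
from nxt import *
log()
path(bar_pick([380,343],4.5,hz=31)[1])
s=snapshot('side')
cv2.imwrite('pics/s5.png',cv2.resize(s[130:330,160:360,::-1],None,fx=2.5,fy=2.5,interpolation=cv2.INTER_CUBIC))"
```

```text
bar px [214. 200.] pos [401.9 348. ] size [327. 138.] yaw 17.5 tri [394. 346.  11.] err 18.1
bar px [215. 116.] pos [676.9 358.2] size [127.  22.] yaw 22.8 
board px [419. 212.] pos [ 377.8 -324. ] size [157.  66.] yaw 3.0 
board px [254. 196.] pos [418.3 219.9] size [110.  46.] yaw 2.1 tri [413. 218. -13.] err 18.8
board px [319. 191.] pos [437.8   6.7] size [156.  64.] yaw 3.2 tri [439.   7.   6.] err 2.0
t 32.1 q [ 25.2  43.8  67.4  17.5 116.1 111.6] p [387.5 343.  102.8] [179.8  50.2   4.3] F [0.4 0.7 0.7] gap 75.2 gf 0.0
t 32.1 q [ 25.2  43.8  67.4  17.5 116.1 111.6] p [387.5 343.  102.8] [179.8  50.2   4.3] F [0.4 0.7 0.7] gap 75.2 gf 0.0
2 x [0.967, -0.013, 0.792, 0.01, 0.023, -0.014]
```

View pics/s5.png

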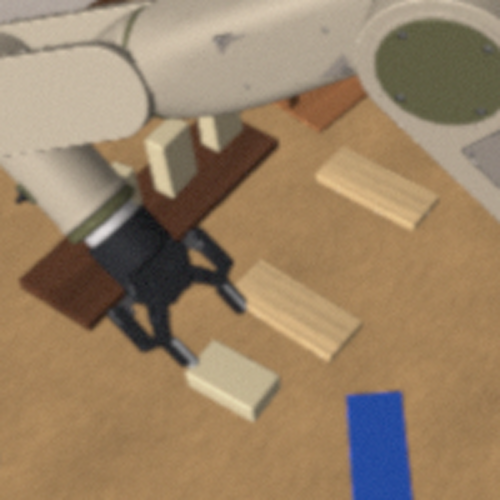

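Bar D sits at (232,378), which is side px (253,281), its original place. Three bars stand on the plank. I'll descend and grip.

>>> apply_moves --pt "0.645 0 0.528 0 0 0 0.88" --pt "0.645 0 0.528 0 0 0 0.88" --pt "0.645 0 0.528 0 0 0 0.88" --pt "0 0 0 0 0 0 0" --pt "0 0 0 0 0 0 0" --pt "0 0 0 0 0 0 0" --pt "0 0 0 0 0 0 0" --pt "0 0 0 0 0 0 0"

```text
time: 33.15
tool_pos: [388.2, 343.2, 29.5]
tcp_rot: [179.8, 50.2, 4.4]
ft_force: [-0.1, -0.2, -1.2]
finger_gap: 53.3
grip_force: 55.7
```

```bash
python3 -c "
from carry import *
carry([630.5,358],20,zl=130)"
```

```text
t 33.15 q [ 25.1  49.8  66.7  16.8 111.  109.8] p [388.2 343.2  29.5] [179.8  50.2   4.4] F [-0.1 -0.2 -1.2] gap 53.3 gf 55.7
4 x [-0.832, 0.002, -0.694, 0.0, 0.0, 0.0]
11 x [0.334, 0.03, -0.151, -0.014, 0.889, -0.17]
11 x [0.335, 0.083, 0.126, -0.014, 0.889, -0.17]
2 x [-0.643, 0.0, 0.766, 0.0, 0.0, 0.0]
(array([ 25.,  40.,  67.,  18., 120., 113.]), np.float64(0.0))
(array([ 27.,  17.,  85.,   4.,  82., 104.]), np.float64(0.0))
(array([ 28.,   2., 112., -12.,  27., 107.]), np.float64(0.0))
(array([ 28.,   8., 113., -16.,  20., 111.]), np.float64(0.0))
```

>>> apply_moves --pt "-0.832 0 -0.694 0 0 0 0" --pt "-0.832 0 -0.694 0 0 0 0" --pt "-0.832 0 -0.694 0 0 0 0" --pt "-0.832 0 -0.694 0 0 0 0" --pt "0.334 0.03 -0.151 -0.014 0.889 -0.17 0" --pt "0.334 0.03 -0.151 -0.014 0.889 -0.17 0" --pt "0.334 0.03 -0.151 -0.014 0.889 -0.17 0" --pt "0.334 0.03 -0.151 -0.014 0.889 -0.17 0"

```text
time: 34.15
tool_pos: [429.8, 343.8, 144.3]
tcp_rot: [-177.9, 33.7, 8.2]
ft_force: [0.1, 0.2, -1.3]
finger_gap: 53.0
grip_force: 55.7
```

>>> apply_moves --pt "0.334 0.03 -0.151 -0.014 0.889 -0.17 0" --pt "0.334 0.03 -0.151 -0.014 0.889 -0.17 0" --pt "0.334 0.03 -0.151 -0.014 0.889 -0.17 0" --pt "0.334 0.03 -0.151 -0.014 0.889 -0.17 0" --pt "0.334 0.03 -0.151 -0.014 0.889 -0.17 0" --pt "0.334 0.03 -0.151 -0.014 0.889 -0.17 0" --pt "0.334 0.03 -0.151 -0.014 0.889 -0.17 0" --pt "0.335 0.083 0.126 -0.014 0.889 -0.17 0"

```text
time: 35.15
tool_pos: [516.2, 349.6, 143.8]
tcp_rot: [-176.8, 0.8, 13.1]
ft_force: [0.0, -0.3, -1.6]
finger_gap: 53.1
grip_force: 55.7
```

>>> apply_moves --pt "0.335 0.083 0.126 -0.014 0.889 -0.17 0" --pt "0.335 0.083 0.126 -0.014 0.889 -0.17 0" --pt "0.335 0.083 0.126 -0.014 0.889 -0.17 0" --pt "0.335 0.083 0.126 -0.014 0.889 -0.17 0" --pt "0.335 0.083 0.126 -0.014 0.889 -0.17 0" --pt "0.335 0.083 0.126 -0.014 0.889 -0.17 0" --pt "0.335 0.083 0.126 -0.014 0.889 -0.17 0" --pt "0.335 0.083 0.126 -0.014 0.889 -0.17 0"

```text
time: 36.15
tool_pos: [601.5, 353.2, 131.2]
tcp_rot: [-178.8, -31.9, 18.2]
ft_force: [-0.0, 0.1, -0.9]
finger_gap: 52.9
grip_force: 55.7
```

>>> apply_moves --pt "0.335 0.083 0.126 -0.014 0.889 -0.17 0" --pt "0.335 0.083 0.126 -0.014 0.889 -0.17 0" --pt "0 0 0 0 0 0 0"

```text
time: 36.52
tool_pos: [621.9, 354.8, 134.7]
tcp_rot: [180.0, -39.8, 20.0]
ft_force: [-0.0, 0.3, -2.1]
finger_gap: 52.9
grip_force: 55.7
```

Run:
```python
from h import *
P=bar_place([630.5,358],20,d=12.5,hz=32.7,up=3); print(P[:3,3]); path(P)
```

```text
[616.88755448 353.04547502  77.16977778]
2 x [-0.683, -0.001, 0.678, 0.004, 0.019, 0.0]
```

>>> apply_moves --pt "-0.675 0 0.67 0 0.02 0 0" --pt "-0.675 0 0.67 0 0.02 0 0" --pt "-0.032 0 0.038 0 0 0 0" --pt "-0.032 0 0.038 0 0 0 0" --pt "-0.032 0 0.038 0 0 0 0" --pt "-0.032 0 0.038 0 0 0 0" --pt "0 0 0 0 0 0 0"

```text
time: 37.4
tool_pos: [618.8, 354.0, 74.2]
tcp_rot: [-180.0, -40.2, 20.0]
ft_force: [0.2, 0.4, 1.6]
finger_gap: 52.6
grip_force: 53.0
```

Contact. I'll release and move on to the boards.

>>> apply_moves --pt "0 0 0 0 0 0 0.74" --pt "0 0 0 0 0 0 0.74" --pt "0 0 0 0 0 0 0.74" --pt "0 0 -0.9 0 0 0 0.74" --pt "0 0 -0.9 0 0 0 0.95" --pt "0 0 -0.9 0 0 0 0.95" --pt "0 0 -0.9 0 0 0 0.95" --pt "0 0 -0.9 0 0 0 0.95"

```text
time: 38.4
tool_pos: [535.8, 323.8, 177.0]
tcp_rot: [180.0, -40.2, 20.0]
ft_force: [0.3, -1.0, -0.1]
finger_gap: 80.9
grip_force: 0.0
```

```bash
cat > brd.py <<'E'
from carry import *
O=np.array([632,-205,0.]);RY=-2.7
def bd_pick(xy,yaw,d=-5,hz=28,tilt=-27):
    g=np.r_[xy,hz]+d*hd(yaw); return Gt(g+[0,0,70],yaw,tilt),Gt(g,yaw,tilt)
def bd_place(y,hz,d=-5,slope=70,tilt=43,back=5,up=4):
    s=np.radians(slope);u=np.array([np.cos(s),np.sin(s)]);n=np.array([-u[1],u[0]])
    p=np.array([0,110])+15*n; zc=8+80*u[1]+7*u[0]; c=p-u*(p[1]-zc)/u[1]
    c=c+[-back,up]; g=c+d*u+(hz-7)*n
    return Gt(O+g[0]*hd(RY)+y*hd(RY+90)+[0,0,g[1]],RY,tilt)
def pick(xy,yaw,k=2):
    a,b=bd_pick(xy,yaw); m=lerp(cur(),a,k); path(*m,b); print([ik(T) for T in [*m,b]])
def place(y,hz,k=3,zl=110):
    P=bd_place(y,hz); H=bd_place(y,hz,back=45,up=40); U=cur(); U[2,3]+=zl; m=lerp(U,H,k)
    path(U,*m,P); s=(0,10,95,0,85,90)
    for T in [U,*m,P]: q,e=ik(T,s); print(T[:3,3].round(),q,e); s=q
E
python3 -c "
from brd import *
pick([395.2,224.3],2)"; python3 meas.py
```

```text
t 38.4 q [ 30.1 -16.6 124.3 -12.   33.2 107.8] p [535.8 323.8 177. ] [180.  -40.2  20. ] F [ 0.3 -1.  -0.1] gap 80.9 gf 0.0
8 x [-0.399, 0.119, 0.001, -0.03, -0.908, 0.258]
8 x [-0.308, 0.177, 0.216, -0.03, -0.908, 0.258]
3 x [0.353, 0.0, 0.693, 0.0, 0.0, 0.0]
[(array([ 24.,  -4., 109.,   1.,  68., 103.]), np.float64(0.0)), (array([ 18.,  16.,  96.,   7.,  94., 105.]), np.float64(0.0)), (array([ 18.,  22.,  97.,   7.,  87., 104.]), np.float64(0.0))]
bar px [210. 211.] pos [361.  358.5] size [127.  82.] yaw -68.9 
bar px [204. 184.] pos [448.4 384. ] size [82. 29.] yaw 2.6 
board px [419. 213.] pos [ 376.3 -324.2] size [160.  66.] yaw 3.0 
board px [252. 202.] pos [395.2 224. ] size [156.  56.] yaw 2.1 tri [396. 225.   9.] err 1.9
board px [319. 191.] pos [438.7   6.6] size [158.  64.] yaw 3.2 tri [441.   8.   5.] err 3.8
```

>>> apply_moves --pt "-0.399 0.119 0.001 -0.03 -0.908 0.258 0.98" --pt "-0.399 0.119 0.001 -0.03 -0.908 0.258 0.98" --pt "-0.399 0.119 0.001 -0.03 -0.908 0.258 0.98" --pt "-0.399 0.119 0.001 -0.03 -0.908 0.258 0.98" --pt "-0.399 0.119 0.001 -0.03 -0.908 0.258 0.98" --pt "-0.399 0.119 0.001 -0.03 -0.908 0.258 0.98" --pt "-0.399 0.119 0.001 -0.03 -0.908 0.258 0.98" --pt "-0.399 0.119 0.001 -0.03 -0.908 0.258 0.98"

```text
time: 39.5
tool_pos: [462.3, 273.8, 133.6]
tcp_rot: [-177.3, -6.4, 10.6]
ft_force: [0.6, -0.5, -0.6]
finger_gap: 83.8
grip_force: 0.0
```

>>> apply_moves --pt "-0.308 0.177 0.216 -0.03 -0.908 0.258 0.98" --pt "-0.308 0.177 0.216 -0.03 -0.908 0.258 0.98" --pt "-0.308 0.177 0.216 -0.03 -0.908 0.258 0.98" --pt "-0.308 0.177 0.216 -0.03 -0.908 0.258 0.98" --pt "-0.308 0.177 0.216 -0.03 -0.908 0.258 0.98" --pt "-0.308 0.177 0.216 -0.03 -0.908 0.258 0.98" --pt "-0.308 0.177 0.216 -0.03 -0.908 0.258 0.98" --pt "-0.308 0.177 0.216 -0.03 -0.908 0.258 0.98"

```text
time: 40.5
tool_pos: [388.4, 223.9, 91.8]
tcp_rot: [179.9, 27.2, 1.9]
ft_force: [-0.2, 0.1, 0.2]
finger_gap: 83.4
grip_force: 0.0
```

>>> apply_moves --pt "0 0 0 0 0 0 0.98"

```text
time: 40.62
tool_pos: [388.2, 223.7, 91.1]
tcp_rot: [179.9, 27.1, 1.9]
ft_force: [-0.8, 0.9, -0.9]
finger_gap: 83.7
grip_force: 0.0
```

```bash
python3 -c "
from brd import *
log(); path(bd_pick([395.5,224.5],2)[1])
s=snapshot('side')
cv2.imwrite('pics/s6.png',cv2.resize(s[110:310,150:350,::-1],None,fx=2.5,fy=2.5,interpolation=cv2.INTER_CUBIC))"
```

```text
t 40.62 q [ 17.8  16.4  96.1   7.1  93.7 104.7] p [388.2 223.7  91.1] [179.9  27.1   1.9] F [-0.8  0.9 -0.9] gap 83.7 gf 0.0
t 40.62 q [ 17.8  16.4  96.1   7.1  93.7 104.7] p [388.2 223.7  91.1] [179.9  27.1   1.9] F [-0.8  0.9 -0.9] gap 83.7 gf 0.0
3 x [0.342, -0.007, 0.668, 0.004, 0.011, -0.007]
```

View pics/s6.png

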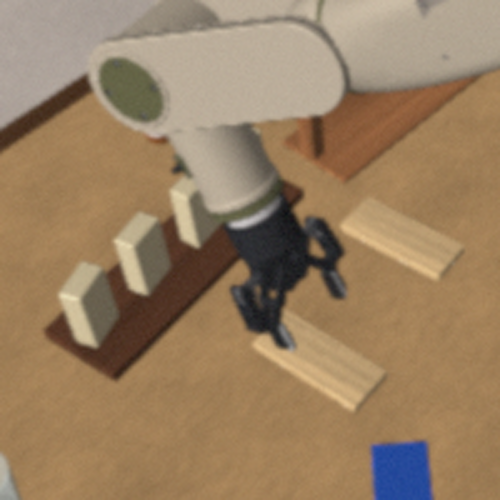

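Three bars are visible standing on the plank at (88,305), (142,255) and (195,213), and the fingers are over the left board at (320,360). I'll descend and grip.

>>> apply_moves --pt "0.342 0 0.668 0 0 0 0.98" --pt "0.342 0 0.668 0 0 0 0.98" --pt "0.342 0 0.668 0 0 0 0.98" --pt "0 0 0 0 0 0 0.98"

```text
time: 41.18
tool_pos: [387.6, 224.0, 24.3]
tcp_rot: [179.9, 27.1, 2.0]
ft_force: [-0.3, -0.1, -0.7]
finger_gap: 83.8
grip_force: 0.0
```

>>> apply_moves --pt "0 0 0 0 0 0 0.3" --pt "0 0 0 0 0 0 0.3" --pt "0 0 0 0 0 0 0.3" --pt "0 0 0 0 0 0 0.3" --pt "0 0 0 0 0 0 0.3"

```text
time: 41.8
tool_pos: [391.3, 225.3, 29.4]
tcp_rot: [-179.9, 26.7, 2.0]
ft_force: [-0.2, -0.9, 22.9]
finger_gap: 26.0
grip_force: 11.0
```

```bash
python3 -c "
from brd import *
place(88,cur()[2,3]+4.5)"
```

```text
t 41.8 q [ 17.8  21.7  96.9   7.1  87.3 103.8] p [391.3 225.3  29.4] [-179.9   26.7    2. ] F [-0.2 -0.9 22.9] gap 26.0 gf 11.0
4 x [-0.412, -0.001, -0.819, 0.0, 0.0, 0.0]
6 x [0.263, 0.633, -0.053, -0.01, 0.845, 0.06]
6 x [0.28, 0.625, 0.062, -0.01, 0.845, 0.06]
6 x [0.249, 0.616, 0.174, -0.01, 0.845, 0.06]
2 x [0.078, 0.0, 0.893, 0.0, 0.0, 0.0]
[391. 225. 139.] [ 18.  13.  94.   7.  98. 105.] 0.0
[442. 113. 135.] [  8.  -7. 112.  -0.  79.  98.] 0.0
[492.  -0. 131.] [ -7. -24. 128.   2.  56.  83.] 0.0
[ 543. -113.  126.] [-28. -29. 140.  32.  33.  43.] 0.0
[ 583. -115.   90.] [-25. -15. 135.  39.  24.  37.] 0.0
```

The fingers slid over the board: when open, the tips sit farther back than I assumed. I'll open, lift and remeasure.

>>> apply_moves --pt "0 0 0 0 0 0 0.9" --pt "0 0 0 0 0 0 0.9" --pt "-0.24 0 -0.48 0 0 0 0.9" --pt "-0.4 0 -0.8 0 0 0 0.9" --pt "-0.4 0 -0.8 0 0 0 0.9" --pt "0 0 0 0 0 0 0.9"

```text
time: 42.55
tool_pos: [391.1, 224.9, 98.2]
tcp_rot: [-179.9, 26.7, 2.0]
ft_force: [0.5, 0.6, 0.6]
finger_gap: 76.6
grip_force: 0.0
```

Run:
```python
from h import *
log(); 
for c in segs('side',(14,80,178),(24,106,255)): print('side',rect('side',c,10), len(c))
for c in segs('top',(17,84,128),(24,109,255)): print('top',rect('top',c,14))
```

```text
t 42.55 q [ 17.8  15.9  95.8   7.1  94.1 104.7] p [391.1 224.9  98.2] [-179.9   26.7    2. ] F [0.5 0.6 0.6] gap 76.6 gf 0.0
side (array([393.54663086, 225.01152039]), (159.10379028320312, 67.85247802734375), 1.7559932470321655) 129
side (array([436.57818604,  10.26935196]), (159.0037384033203, 71.34334564208984), 4.016928672790527) 101
side (array([ 381.14886475, -320.16204834]), (147.0536346435547, 75.5828857421875), 3.3967769145965576) 84
top (array([ 376.92089844, -324.21255493]), (155.10476684570312, 65.91341400146484), 2.840392827987671)
top (array([437.81549072,   6.04158211]), (155.93746948242188, 62.813289642333984), 3.2658658027648926)
```

>>> apply_moves --pt "0.42 0 0.83 0 0 0 0.9" --pt "0.42 0 0.83 0 0 0 0.9" --pt "0.38 0 0.75 0 0 0 0.9" --pt "0 0 0 0 0 0 0.9"

```text
time: 43.15
tool_pos: [386.2, 223.3, 11.8]
tcp_rot: [179.9, 27.3, 1.9]
ft_force: [-0.4, -0.2, 0.6]
finger_gap: 76.9
grip_force: 0.0
```

>>> apply_moves --pt "0 0 0 0 0 0 0.4" --pt "0 0 0 0 0 0 0.4" --pt "0 0 0 0 0 0 0.4" --pt "0 0 0 0 0 0 0.4"

```text
time: 43.65
tool_pos: [389.4, 224.4, 14.8]
tcp_rot: [180.0, 26.9, 2.0]
ft_force: [1.4, 0.4, 2.8]
finger_gap: 62.1
grip_force: 54.8
```

```bash
python3 -c "
from brd import *
place(88,cur()[2,3]+4.5,zl=120)"
```

```text
t 43.65 q [ 17.8  23.   97.1   7.1  86.  103.7] p [389.4 224.4  14.8] [180.   26.9   2. ] F [1.4 0.4 2.8] gap 62.1 gf 54.8
4 x [-0.453, 0.0, -0.891, 0.0, 0.0, 0.0]
6 x [0.292, 0.633, -0.06, -0.008, 0.847, 0.06]
6 x [0.309, 0.624, 0.066, -0.008, 0.847, 0.06]
6 x [0.274, 0.615, 0.189, -0.008, 0.847, 0.06]
2 x [0.078, 0.0, 0.893, 0.0, 0.0, 0.0]
[389. 224. 135.] [ 18.  13.  95.   7.  98. 105.] 0.0
[445. 112. 130.] [  8.  -6. 111.  -0.  78.  97.] 0.0
[501.  -1. 126.] [ -7. -22. 127.   2.  55.  84.] 0.0
[ 557. -113.  121.] [-27. -25. 138.  33.  30.  43.] 0.0
[ 596. -115.   85.] [-24. -12. 133.  40.  23.  37.] 0.0
```

>>> apply_moves --pt "-0.453 0 -0.891 0 0 0 0.4" --pt "-0.453 0 -0.891 0 0 0 0.4" --pt "-0.453 0 -0.891 0 0 0 0.4" --pt "-0.453 0 -0.891 0 0 0 0.4" --pt "0.292 0.633 -0.06 -0.008 0.847 0.06 0.4" --pt "0.292 0.633 -0.06 -0.008 0.847 0.06 0.4" --pt "0.292 0.633 -0.06 -0.008 0.847 0.06 0.4" --pt "0.292 0.633 -0.06 -0.008 0.847 0.06 0.4"

```text
time: 44.65
tool_pos: [426.6, 148.8, 128.6]
tcp_rot: [179.5, 11.3, 0.9]
ft_force: [1.0, 0.6, -1.4]
finger_gap: 62.4
grip_force: 54.9
```

>>> apply_moves --pt "0.292 0.633 -0.06 -0.008 0.847 0.06 0.4" --pt "0.292 0.633 -0.06 -0.008 0.847 0.06 0.4" --pt "0.309 0.624 0.066 -0.008 0.847 0.06 0.4" --pt "0.309 0.624 0.066 -0.008 0.847 0.06 0.4" --pt "0.309 0.624 0.066 -0.008 0.847 0.06 0.4" --pt "0.309 0.624 0.066 -0.008 0.847 0.06 0.4" --pt "0.309 0.624 0.066 -0.008 0.847 0.06 0.4" --pt "0.309 0.624 0.066 -0.008 0.847 0.06 0.4"

```text
time: 45.65
tool_pos: [500.5, -1.5, 125.1]
tcp_rot: [179.3, -19.7, -0.9]
ft_force: [-0.7, 0.6, -1.2]
finger_gap: 62.2
grip_force: 54.9
```

>>> apply_moves --pt "0.274 0.615 0.189 -0.008 0.847 0.06 0.4" --pt "0.274 0.615 0.189 -0.008 0.847 0.06 0.4" --pt "0.274 0.615 0.189 -0.008 0.847 0.06 0.4" --pt "0.274 0.615 0.189 -0.008 0.847 0.06 0.4" --pt "0.274 0.615 0.189 -0.008 0.847 0.06 0.4" --pt "0.274 0.615 0.189 -0.008 0.847 0.06 0.4" --pt "0 0 0 0 0 0 0.4" --pt "0 0 0 0 0 0 0.4"

```text
time: 46.65
tool_pos: [555.9, -113.2, 120.3]
tcp_rot: [-179.9, -42.8, -2.7]
ft_force: [0.2, 0.5, -0.7]
finger_gap: 62.3
grip_force: 55.0
```

```bash
python3 -c "
from brd import *
log(); P=bd_place(88,19.3,d=-4,back=8); print(P[:3,3]); path(P)
s=snapshot('side');t=snapshot('top')
c=np.zeros((300,800,3),np.uint8); c[:,:400]=cv2.resize(s[60:210,220:420],(400,300),interpolation=cv2.INTER_CUBIC); c[:,400:]=cv2.resize(t[80:230,260:460],(400,300),interpolation=cv2.INTER_CUBIC)
cv2.imwrite('pics/s7.png',c[...,::-1])"
```

```text
t 46.65 q [-26.6 -24.6 138.   32.9  30.6  42.8] p [ 555.9 -113.2  120.3] [-179.9  -42.8   -2.7] F [ 0.2  0.5 -0.7] gap 62.3 gf 55.0
t 46.65 q [-26.6 -24.6 138.   32.9  30.6  42.8] p [ 555.9 -113.2  120.3] [-179.9  -42.8   -2.7] F [ 0.2  0.5 -0.7] gap 62.3 gf 55.0
[ 593.82147373 -115.10174683   86.36085944]
2 x [0.079, 0.002, 0.844, -0.003, 0.018, -0.002]
```

View pics/s7.png

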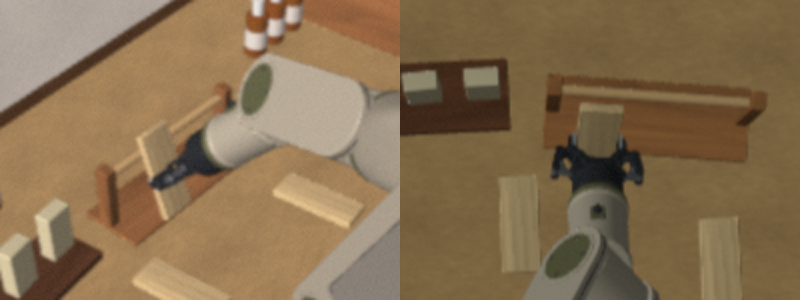

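The board is held at a slant in front of the rod: top crop (600,125), side crop (160,170). It is clear of the left post. I'll bring it in.

>>> apply_moves --pt "0.079 0 0.844 0 0.018 0 0.4" --pt "0.079 0 0.844 0 0.018 0 0.4" --pt "0 0 0 0 0 0 0.4" --pt "-0.034 0 0.037 0 0 0 0.4" --pt "-0.034 0 0.037 0 0 0 0.4" --pt "-0.034 0 0.037 0 0 0 0.4" --pt "0 0 0 0 0 0 0.4"

```text
time: 47.62
tool_pos: [595.4, -115.4, 84.3]
tcp_rot: [180.0, -43.3, -2.7]
ft_force: [-1.0, 3.3, 6.4]
finger_gap: 62.1
grip_force: 56.0
```

>>> apply_moves --pt "0.034 0 -0.037 0 0 0 0.4" --pt "0.037 0 0.034 0 0 0 0.4" --pt "0.037 0 0.034 0 0 0 0.4" --pt "0.037 0 0.034 0 0 0 0.4" --pt "0 0 0 0 0 0 0.4"

```text
time: 48.25
tool_pos: [599.1, -115.9, 84.0]
tcp_rot: [180.0, -43.1, -2.7]
ft_force: [-3.4, 0.4, 7.1]
finger_gap: 62.6
grip_force: 56.0
```

>>> apply_moves --pt "0.037 0 0.034 0 0 0 0.4" --pt "0 0 0 0 0 0 0.4" --pt "0 0 0 0 0 0 0.79" --pt "0 0 0 0 0 0 0.81" --pt "0 0 0 0 0 0 0.81"

```text
time: 48.88
tool_pos: [600.0, -115.5, 83.2]
tcp_rot: [-180.0, -43.1, -2.7]
ft_force: [0.2, -0.0, -0.1]
finger_gap: 69.2
grip_force: 0.0
```

>>> apply_moves --pt "0 0 -0.5 0 0 0 0.81" --pt "0 0 -0.9 0 0 0 0.81" --pt "0 0 -0.9 0 0 0 0.88" --pt "0 0 -0.9 0 0 0 0.9" --pt "0 0 -0.9 0 0 0 0.9"

```text
time: 49.5
tool_pos: [515.6, -111.5, 173.8]
tcp_rot: [180.0, -43.1, -2.7]
ft_force: [1.9, -0.1, 0.9]
finger_gap: 76.5
grip_force: 0.0
```

```bash
python3 -c "
from brd import *
pick([439.3,6.8],3.3)
s=snapshot('side');t=snapshot('top')
c=np.zeros((300,800,3),np.uint8); c[:,:400]=cv2.resize(s[60:210,220:420],(400,300),interpolation=cv2.INTER_CUBIC); c[:,400:]=cv2.resize(t[80:230,260:460],(400,300),interpolation=cv2.INTER_CUBIC)
cv2.imwrite('pics/s8.png',c[...,::-1])"; python3 meas.py | grep board
```

```text
t 49.5 q [-30.  -40.9 142.   27.6  42.6  48.3] p [ 515.6 -111.5  173.8] [180.  -43.1  -2.7] F [ 1.9 -0.1  0.9] gap 76.5 gf 0.0
8 x [-0.24, -0.243, 0.063, 0.012, -0.955, -0.086]
8 x [-0.147, -0.253, 0.187, 0.012, -0.955, -0.086]
3 x [0.353, 0.0, 0.693, 0.0, 0.0, 0.0]
[(array([-13., -15., 119.,   1.,  68.,  76.]), np.float64(0.0)), (array([-3., 16., 97., -3., 95., 84.]), np.float64(0.0)), (array([-3., 22., 98., -3., 88., 84.]), np.float64(0.0))]
board px [419. 213.] pos [ 376.2 -324.1] size [160.  66.] yaw 3.1 tri [ 378. -324.    8.] err 4.6
board px [319. 191.] pos [438.7   6.6] size [158.  64.] yaw 3.2 tri [440.   7.   5.] err 1.3
```

View pics/s8.png

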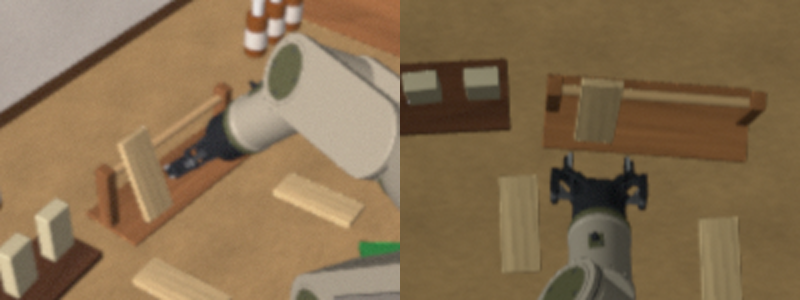

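The first board stands leaning on the rod: top crop (600,110), side crop (145,170). Next is the middle board.

>>> apply_moves --pt "-0.24 -0.243 0.063 0.012 -0.955 -0.086 0.9" --pt "-0.24 -0.243 0.063 0.012 -0.955 -0.086 0.9" --pt "-0.24 -0.243 0.063 0.012 -0.955 -0.086 0.9" --pt "-0.24 -0.243 0.063 0.012 -0.955 -0.086 0.9" --pt "-0.24 -0.243 0.063 0.012 -0.955 -0.086 0.9" --pt "-0.24 -0.243 0.063 0.012 -0.955 -0.086 0.9" --pt "-0.24 -0.243 0.063 0.012 -0.955 -0.086 0.9" --pt "-0.24 -0.243 0.063 0.012 -0.955 -0.086 0.9"

```text
time: 50.7
tool_pos: [474.3, -51.9, 131.1]
tcp_rot: [179.1, -7.8, 0.5]
ft_force: [0.1, -0.2, 0.3]
finger_gap: 76.5
grip_force: 0.0
```

>>> apply_moves --pt "-0.147 -0.253 0.187 0.012 -0.955 -0.086 0.9" --pt "-0.147 -0.253 0.187 0.012 -0.955 -0.086 0.9" --pt "-0.147 -0.253 0.187 0.012 -0.955 -0.086 0.9" --pt "-0.147 -0.253 0.187 0.012 -0.955 -0.086 0.9" --pt "-0.147 -0.253 0.187 0.012 -0.955 -0.086 0.9" --pt "-0.147 -0.253 0.187 0.012 -0.955 -0.086 0.9" --pt "-0.147 -0.253 0.187 0.012 -0.955 -0.086 0.9" --pt "-0.147 -0.253 0.187 0.012 -0.955 -0.086 0.9"

```text
time: 51.7
tool_pos: [432.3, 7.0, 90.6]
tcp_rot: [-179.9, 27.3, 3.4]
ft_force: [0.5, -0.2, -0.1]
finger_gap: 77.1
grip_force: 0.0
```

>>> apply_moves --pt "0 0 0 0 0 0 0.9"

```text
time: 51.82
tool_pos: [431.9, 7.0, 90.0]
tcp_rot: [-179.9, 27.3, 3.4]
ft_force: [0.9, -0.8, -0.3]
finger_gap: 76.9
grip_force: 0.0
```

```bash
python3 -c "
from brd import *
log(); path(bd_pick([439.5,7],3.3,hz=17)[1])
for c in segs('side',(14,80,178),(24,106,255)): print('side',rect('side',c,10), len(c))"
```

```text
t 51.83 q [-3.4 16.3 96.4 -3.  94.4 83.7] p [431.9   7.   90. ] [-179.9   27.3    3.4] F [ 0.9 -0.8 -0.3] gap 76.9 gf 0.0
t 51.83 q [-3.4 16.3 96.4 -3.  94.4 83.7] p [431.9   7.   90. ] [-179.9   27.3    3.4] F [ 0.9 -0.8 -0.3] gap 76.9 gf 0.0
3 x [0.396, 0.006, 0.764, -0.002, 0.021, 0.008]
side (array([435.99838257,  11.15102768]), (160.88455200195312, 74.60650634765625), 5.601407051086426) 105
```

>>> apply_moves --pt "0.396 0 0.764 0 0 0 0.9" --pt "0.396 0 0.764 0 0 0 0.9" --pt "0.396 0 0.764 0 0 0 0.9" --pt "0 0 0 0 0 0 0.9" --pt "0 0 0 0 0 0 0.4" --pt "0 0 0 0 0 0 0.4" --pt "0 0 0 0 0 0 0.4" --pt "0 0 0 0 0 0 0.4"

```text
time: 52.88
tool_pos: [434.4, 6.1, 16.8]
tcp_rot: [180.0, 26.9, 3.3]
ft_force: [1.1, -0.3, 6.1]
finger_gap: 61.9
grip_force: 55.2
```

```bash
python3 -c "
from brd import *
place(0,cur()[2,3]+4.5,zl=120,k=2)"
```

```text
t 52.88 q [-3.5 22.6 97.3 -3.1 86.8 84.1] p [434.4   6.1  16.8] [180.   26.9   3.3] F [ 1.1 -0.3  6.1] gap 61.9 gf 55.2
4 x [-0.452, 0.0, -0.892, 0.0, 0.0, 0.0]
8 x [0.233, 0.44, -0.011, -0.012, 0.952, 0.086]
8 x [0.219, 0.427, 0.134, -0.012, 0.952, 0.086]
2 x [0.078, 0.0, 0.893, 0.0, 0.0, 0.0]
[434.   6. 137.] [-3. 13. 95. -3. 99. 83.] 0.0
[492. -98. 129.] [-18. -11. 116.   2.  67.  71.] 0.0
[ 551. -201.  122.] [-39. -18. 133.  43.  36.  24.] 0.0
[ 590. -203.   86.] [-36.  -7. 128.  49.  30.  19.] 0.0
```

>>> apply_moves --pt "-0.452 0 -0.892 0 0 0 0.4" --pt "-0.452 0 -0.892 0 0 0 0.4" --pt "-0.452 0 -0.892 0 0 0 0.4" --pt "-0.452 0 -0.892 0 0 0 0.4" --pt "0.233 0.44 -0.011 -0.012 0.952 0.086 0.4" --pt "0.233 0.44 -0.011 -0.012 0.952 0.086 0.4" --pt "0.233 0.44 -0.011 -0.012 0.952 0.086 0.4" --pt "0.233 0.44 -0.011 -0.012 0.952 0.086 0.4"

```text
time: 53.88
tool_pos: [462.7, -45.6, 127.4]
tcp_rot: [179.3, 9.4, 1.7]
ft_force: [-0.3, -0.2, -1.2]
finger_gap: 62.0
grip_force: 54.7
```

>>> apply_moves --pt "0.233 0.44 -0.011 -0.012 0.952 0.086 0.4" --pt "0.233 0.44 -0.011 -0.012 0.952 0.086 0.4" --pt "0.233 0.44 -0.011 -0.012 0.952 0.086 0.4" --pt "0.233 0.44 -0.011 -0.012 0.952 0.086 0.4" --pt "0.219 0.427 0.134 -0.012 0.952 0.086 0.4" --pt "0.219 0.427 0.134 -0.012 0.952 0.086 0.4" --pt "0.219 0.427 0.134 -0.012 0.952 0.086 0.4" --pt "0.219 0.427 0.134 -0.012 0.952 0.086 0.4"

```text
time: 54.88
tool_pos: [520.6, -149.2, 119.8]
tcp_rot: [179.2, -25.5, -0.9]
ft_force: [-0.6, 0.2, -1.7]
finger_gap: 62.2
grip_force: 54.7
```

>>> apply_moves --pt "0.219 0.427 0.134 -0.012 0.952 0.086 0.4" --pt "0.219 0.427 0.134 -0.012 0.952 0.086 0.4" --pt "0.219 0.427 0.134 -0.012 0.952 0.086 0.4" --pt "0.219 0.427 0.134 -0.012 0.952 0.086 0.4" --pt "0 0 0 0 0 0 0.4" --pt "0 0 0 0 0 0 0.4"

```text
time: 55.62
tool_pos: [549.6, -200.8, 120.5]
tcp_rot: [-180.0, -42.8, -2.7]
ft_force: [-0.3, 0.4, -0.9]
finger_gap: 62.2
grip_force: 54.8
```

```bash
python3 -c "
from brd import *
P=bd_place(-2,21.3,d=-3,back=8); print(P[:3,3]); path(P)"; python3 meas.py | grep -v 'err [1-9][0-9]'
```

```text
t 55.62 q [-39.4 -17.9 133.1  43.2  36.4  24.2] p [ 549.6 -200.8  120.5] [-180.   -42.8   -2.7] F [-0.3  0.4 -0.9] gap 62.2 gf 54.8
[ 588.04623474 -204.92941577   87.98459235]
2 x [0.104, 0.038, 0.835, -0.003, 0.025, 0.0]
bar px [356. 245.] pos [ 264.5 -118.6] size [273.  89.] yaw -37.8 
bar px [381. 189.] pos [ 448.8 -195.4] size [66. 39.] yaw 1.5
```

>>> apply_moves --pt "0.104 0.038 0.835 0 0.025 0 0.4" --pt "0.104 0.038 0.835 0 0.025 0 0.4" --pt "0 0 0 0 0 0 0.4" --pt "-0.034 0 0.037 0 0 0 0.4" --pt "-0.034 0 0.037 0 0 0 0.4" --pt "-0.034 0 0.037 0 0 0 0.4" --pt "0 0 0 0 0 0 0.4"

```text
time: 56.6
tool_pos: [589.9, -205.2, 86.6]
tcp_rot: [180.0, -43.3, -2.6]
ft_force: [1.3, 5.9, 9.4]
finger_gap: 61.9
grip_force: 56.1
```

>>> apply_moves --pt "0.034 0 -0.037 0 0 0 0.4" --pt "0.037 0 0.034 0 0 0 0.4" --pt "0.037 0 0.034 0 0 0 0.4" --pt "0.037 0 0.034 0 0 0 0.4" --pt "0.037 0 0.034 0 0 0 0.4" --pt "0 0 0 0 0 0 0.4"

```text
time: 57.35
tool_pos: [594.2, -205.7, 85.7]
tcp_rot: [179.9, -43.1, -2.6]
ft_force: [-13.1, 3.7, 12.0]
finger_gap: 62.0
grip_force: 57.5
```

>>> apply_moves --pt "0 0 0 0 0 0 0.79" --pt "0 0 0 0 0 0 0.81" --pt "0 0 0 0 0 0 0.81" --pt "0 0 -0.5 0 0 0 0.81" --pt "0 0 -0.9 0 0 0 0.81" --pt "0 0 -0.9 0 0 0 0.88" --pt "0 0 -0.6 0 0 0 0.9"

```text
time: 58.22
tool_pos: [534.6, -202.9, 149.6]
tcp_rot: [179.9, -43.1, -2.7]
ft_force: [0.8, -0.3, 0.2]
finger_gap: 76.6
grip_force: 0.0
```

```bash
python3 meas.py | grep board; python3 -c "
from brd import *
pick([376.8,-324.2],3.1)"
```

```text
board px [420. 213.] pos [ 375.4 -324.7] size [159.  65.] yaw 3.3 tri [ 389. -314.   25.] err 33.8
t 58.33 q [-41.3 -23.9 134.2  40.5  41.   26.9] p [ 535.2 -203.5  150.6] [179.8 -43.2  -2.6] F [-0.3 -0.2 -0.1] gap 76.6 gf 0.0
8 x [-0.362, 0.26, -0.051, 0.014, -0.957, -0.084]
8 x [-0.339, 0.241, 0.168, 0.014, -0.957, -0.084]
3 x [0.353, 0.0, 0.693, 0.0, 0.0, 0.0]
[(array([-39.,  -6., 112.,   5.,  67.,  49.]), np.float64(0.0)), (array([-36.,  19.,  92., -17.,  90.,  54.]), np.float64(0.0)), (array([-36.,  25.,  93., -17.,  84.,  56.]), np.float64(0.0))]
```

>>> apply_moves --pt "-0.362 0.26 -0.051 0.014 -0.957 -0.084 0.9" --pt "-0.362 0.26 -0.051 0.014 -0.957 -0.084 0.9" --pt "-0.362 0.26 -0.051 0.014 -0.957 -0.084 0.9" --pt "-0.362 0.26 -0.051 0.014 -0.957 -0.084 0.9" --pt "-0.362 0.26 -0.051 0.014 -0.957 -0.084 0.9" --pt "-0.362 0.26 -0.051 0.014 -0.957 -0.084 0.9" --pt "-0.362 0.26 -0.051 0.014 -0.957 -0.084 0.9" --pt "-0.362 0.26 -0.051 0.014 -0.957 -0.084 0.9"

```text
time: 59.32
tool_pos: [452.2, -263.2, 119.1]
tcp_rot: [179.2, -7.8, 0.4]
ft_force: [0.2, -0.5, 0.4]
finger_gap: 76.7
grip_force: 0.0
```

>>> apply_moves --pt "-0.339 0.241 0.168 0.014 -0.957 -0.084 0.9" --pt "-0.339 0.241 0.168 0.014 -0.957 -0.084 0.9" --pt "-0.339 0.241 0.168 0.014 -0.957 -0.084 0.9" --pt "-0.339 0.241 0.168 0.014 -0.957 -0.084 0.9" --pt "-0.339 0.241 0.168 0.014 -0.957 -0.084 0.9" --pt "-0.339 0.241 0.168 0.014 -0.957 -0.084 0.9" --pt "-0.339 0.241 0.168 0.014 -0.957 -0.084 0.9" --pt "-0.339 0.241 0.168 0.014 -0.957 -0.084 0.9"

```text
time: 60.32
tool_pos: [369.4, -323.7, 90.1]
tcp_rot: [-179.7, 27.3, 3.4]
ft_force: [-0.4, -0.1, -0.4]
finger_gap: 76.5
grip_force: 0.0
```

>>> apply_moves --pt "0 0 0 0 0 0 0.9"

```text
time: 60.45
tool_pos: [369.4, -323.3, 89.5]
tcp_rot: [-179.7, 27.2, 3.4]
ft_force: [0.4, 0.3, 0.3]
finger_gap: 76.8
grip_force: 0.0
```

```bash
python3 -c "
from brd import *
log(); path(bd_pick([376.8,-324.2],3.1,hz=17)[1])"
```

```text
t 60.45 q [-35.6  19.7  92.3 -16.4  90.   54.3] p [ 369.4 -323.3   89.5] [-179.7   27.2    3.4] F [0.4 0.3 0.3] gap 76.8 gf 0.0
t 60.45 q [-35.6  19.7  92.3 -16.4  90.   54.3] p [ 369.4 -323.3   89.5] [-179.7   27.2    3.4] F [0.4 0.3 0.3] gap 76.8 gf 0.0
3 x [0.391, 0.018, 0.76, -0.015, 0.017, 0.018]
```

>>> apply_moves --pt "0.391 0.018 0.76 0 0 0 0.9" --pt "0.391 0.018 0.76 0 0 0 0.9" --pt "0.391 0.018 0.76 0 0 0 0.9" --pt "0 0 0 0 0 0 0.9" --pt "0 0 0 0 0 0 0.4" --pt "0 0 0 0 0 0 0.4" --pt "0 0 0 0 0 0 0.4" --pt "0 0 0 0 0 0 0.4"

```text
time: 61.45
tool_pos: [370.3, -325.7, 15.8]
tcp_rot: [-179.9, 27.1, 3.2]
ft_force: [2.4, 0.2, 5.8]
finger_gap: 62.2
grip_force: 55.2
```

```bash
python3 -c "
from brd import *
place(-92,cur()[2,3]+4.5,zl=120,k=2)"
```

```text
t 61.45 q [-35.7  25.9  93.1 -16.6  83.   56.4] p [ 370.3 -325.7   15.8] [-179.9   27.1    3.2] F [2.4 0.2 5.8] gap 62.2 gf 55.2
4 x [-0.455, -0.001, -0.891, 0.0, 0.0, 0.0]
8 x [0.374, -0.055, -0.048, -0.013, 0.954, 0.084]
8 x [0.331, -0.076, 0.174, -0.013, 0.954, 0.084]
2 x [0.078, 0.0, 0.893, 0.0, 0.0, 0.0]
[ 370. -326.  136.] [-36.  17.  91. -17.  94.  53.] 0.0
[ 459. -309.  129.] [-42.  -1. 107.   5.  68.  46.] 0.0
[ 547. -293.  122.] [-49.  -8. 125.  48.  42.  12.] 0.0
[ 587. -295.   86.] [-46.   1. 121.  52.  36.   9.] 0.0
```

>>> apply_moves --pt "-0.455 0 -0.891 0 0 0 0.4" --pt "-0.455 0 -0.891 0 0 0 0.4" --pt "-0.455 0 -0.891 0 0 0 0.4" --pt "-0.455 0 -0.891 0 0 0 0.4" --pt "0.374 -0.055 -0.048 -0.013 0.954 0.084 0.4" --pt "0.374 -0.055 -0.048 -0.013 0.954 0.084 0.4" --pt "0.374 -0.055 -0.048 -0.013 0.954 0.084 0.4" --pt "0.374 -0.055 -0.048 -0.013 0.954 0.084 0.4"

```text
time: 62.45
tool_pos: [413.3, -316.7, 124.2]
tcp_rot: [179.4, 9.5, 1.7]
ft_force: [-0.7, 0.7, -1.2]
finger_gap: 62.2
grip_force: 55.0
```

>>> apply_moves --pt "0.374 -0.055 -0.048 -0.013 0.954 0.084 0.4" --pt "0.374 -0.055 -0.048 -0.013 0.954 0.084 0.4" --pt "0.374 -0.055 -0.048 -0.013 0.954 0.084 0.4" --pt "0.374 -0.055 -0.048 -0.013 0.954 0.084 0.4" --pt "0.331 -0.076 0.174 -0.013 0.954 0.084 0.4" --pt "0.331 -0.076 0.174 -0.013 0.954 0.084 0.4" --pt "0.331 -0.076 0.174 -0.013 0.954 0.084 0.4" --pt "0.331 -0.076 0.174 -0.013 0.954 0.084 0.4"

```text
time: 63.45
tool_pos: [501.4, -300.4, 116.9]
tcp_rot: [179.3, -25.5, -1.0]
ft_force: [-0.4, 0.3, -1.0]
finger_gap: 62.5
grip_force: 55.0
```

>>> apply_moves --pt "0.331 -0.076 0.174 -0.013 0.954 0.084 0.4" --pt "0.331 -0.076 0.174 -0.013 0.954 0.084 0.4" --pt "0.331 -0.076 0.174 -0.013 0.954 0.084 0.4" --pt "0.331 -0.076 0.174 -0.013 0.954 0.084 0.4" --pt "0 0 0 0 0 0 0.4" --pt "0 0 0 0 0 0 0.4"

```text
time: 64.2
tool_pos: [546.1, -293.0, 120.5]
tcp_rot: [-179.9, -42.8, -2.7]
ft_force: [0.1, 0.1, -1.7]
finger_gap: 62.0
grip_force: 55.0
```

```bash
python3 -c "
from brd import *
P=bd_place(-91,20.3,d=-4,back=9); print(P[:3,3]); path(P)
s=snapshot('side');t=snapshot('top')
c=np.zeros((300,800,3),np.uint8); c[:,:400]=cv2.resize(s[60:210,220:420],(400,300),interpolation=cv2.INTER_CUBIC); c[:,400:]=cv2.resize(t[80:230,260:460],(400,300),interpolation=cv2.INTER_CUBIC)
cv2.imwrite('pics/s9.png',c[...,::-1])"
```

```text
t 64.2 q [-49.5  -7.9 124.9  48.2  41.7  12.2] p [ 546.1 -293.   120.5] [-179.9  -42.8   -2.7] F [ 0.1  0.1 -1.7] gap 62.0 gf 55.0
[ 583.45187973 -293.81166242   86.70287958]
2 x [0.073, -0.015, 0.836, -0.005, 0.024, -0.001]
```

View pics/s9.png

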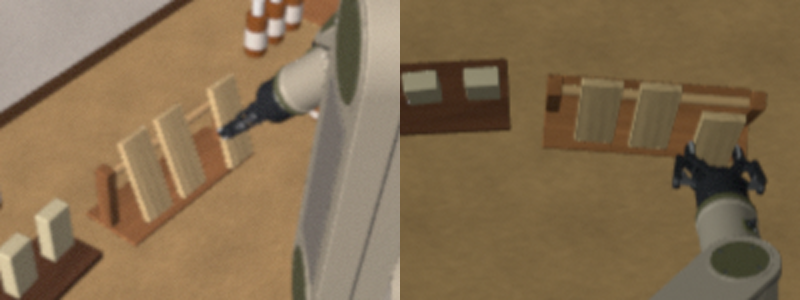

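Two boards lean on the rod at top crops (600,112) and (655,117), with a clear gap. The third is held before its slot at (720,135), left of the right post. I'll bring it in.

>>> apply_moves --pt "0.073 -0.015 0.836 0 0.024 0 0.4" --pt "0.073 -0.015 0.836 0 0.024 0 0.4" --pt "0 0 0 0 0 0 0.4" --pt "-0.034 0 0.037 0 0 0 0.4" --pt "-0.034 0 0.037 0 0 0 0.4" --pt "-0.034 0 0.037 0 0 0 0.4" --pt "0 0 0 0 0 0 0.4"

```text
time: 65.18
tool_pos: [584.8, -294.4, 84.4]
tcp_rot: [180.0, -43.3, -2.7]
ft_force: [0.5, 2.3, 5.7]
finger_gap: 62.3
grip_force: 56.1
```

>>> apply_moves --pt "0.034 0 -0.037 0 0 0 0.4" --pt "0.037 0 0.034 0 0 0 0.4" --pt "0.037 0 0.034 0 0 0 0.4" --pt "0.037 0 0.034 0 0 0 0.4" --pt "0 0 0 0 0 0 0.4"

```text
time: 65.8
tool_pos: [588.5, -294.3, 84.1]
tcp_rot: [-180.0, -43.1, -2.7]
ft_force: [-2.4, -0.8, 5.3]
finger_gap: 62.3
grip_force: 56.2
```

>>> apply_moves --pt "0.037 0 0.034 0 0 0 0.4" --pt "0.037 0 0.034 0 0 0 0.4" --pt "0 0 0 0 0 0 0.4" --pt "0 0 0 0 0 0 0.79" --pt "0 0 0 0 0 0 0.81" --pt "0 0 0 0 0 0 0.81"

```text
time: 66.55
tool_pos: [591.3, -293.8, 83.4]
tcp_rot: [-179.9, -43.1, -2.7]
ft_force: [0.2, -0.0, 1.1]
finger_gap: 69.7
grip_force: 0.0
```

>>> apply_moves --pt "0 0 -0.5 0 0 0 0.81" --pt "0 0 -0.9 0 0 0 0.81" --pt "0 0 -0.9 0 0 0 0.81" --pt "0 0 -0.9 0 0 0 0.81" --pt "-0.7 0 -0.7 0 0 0 0.81" --pt "-0.7 0 -0.7 0 0 0 0.81" --pt "-0.7 0 -0.7 0 0 0 0.81" --pt "0 0 0 0 0 0 0.81"

```text
time: 67.55
tool_pos: [435.8, -287.3, 156.8]
tcp_rot: [-180.0, -43.1, -2.8]
ft_force: [0.2, -0.8, -0.9]
finger_gap: 69.1
grip_force: 0.0
```

```bash
python3 -c "
from brd import *
log()
s=snapshot('side');t=snapshot('top')
c=np.zeros((600,800,3),np.uint8); c[:,:400]=cv2.resize(s[60:360,150:350],(400,600),interpolation=cv2.INTER_CUBIC); c[:300,400:]=cv2.resize(t[80:230,260:460],(400,300),interpolation=cv2.INTER_CUBIC); c[300:,400:]=cv2.resize(t[80:230,110:310],(400,300),interpolation=cv2.INTER_CUBIC)
cv2.imwrite('pics/end.png',c[...,::-1])
# slopes: board bottom/top edge midpoints by side+top triangulation of mask rect ends
for c in segs('side',(14,80,150),(24,106,255),100): print('side px',cv2.minAreaRect(c))
for c in segs('top',(17,84,118),(24,112,255),100): print('top px',cv2.minAreaRect(c))
"
```

```text
t 67.55 q [-63.2 -27.7 136.   45.3  56.7   8.8] p [ 435.8 -287.3  156.8] [-180.   -43.1   -2.8] F [ 0.2 -0.8 -0.9] gap 69.1 gf 0.0
t 67.55 q [-63.2 -27.7 136.   45.3  56.7   8.8] p [ 435.8 -287.3  156.8] [-180.   -43.1   -2.8] F [ 0.2 -0.8 -0.9] gap 69.1 gf 0.0
side px ((287.47491455078125, 149.33163452148438), (42.059444427490234, 7.807441234588623), 72.07208251953125)
side px ((304.96868896484375, 136.1841278076172), (42.44990539550781, 9.183999061584473), 74.87599182128906)
side px ((320.3823547363281, 124.47059631347656), (40.99985885620117, 8.134894371032715), 77.47119140625)
```

View pics/end.png

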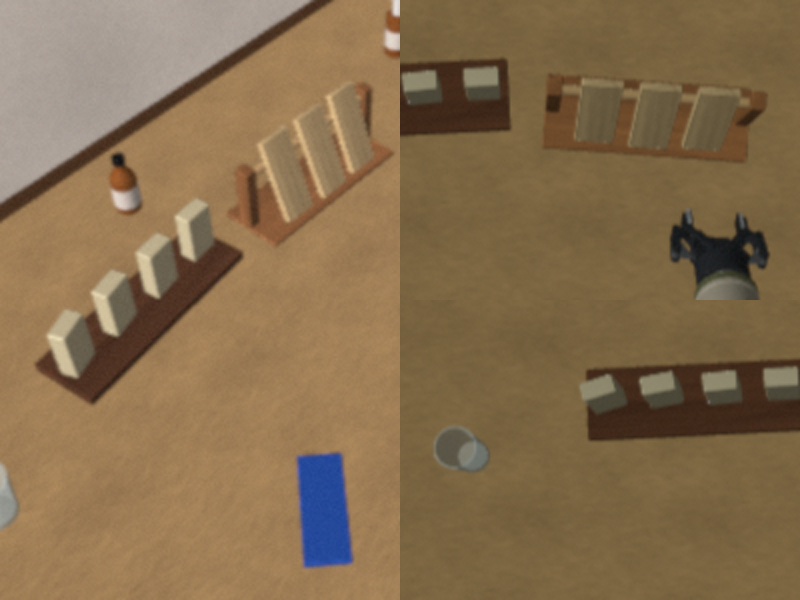

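The picture shows four bars standing apart on the plank, three boards leaning on the rod with gaps between them, and the beaker unmoved. I'm handing in.

```bash
python3 -c "
from bench import *
print(hand_in())"
```

```text
the job is handed in; nothing more can be done
None
```

The job is handed in: all four bars stand upright and apart on the plank, and all three boards lean on the rod with gaps between them. The last picture shows the beaker in place, the arm never went near the balm jar, and the hand-in returned no verdict.

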